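# Set up the pot mixer for colouring pastes

## Robot

A 6-joint arm with a two-finger parallel gripper is mounted at the origin on the work surface. World frame = base frame: x ahead of the robot, y to its left, z up, the work surface at z = 0. Lengths are in m, angles in rad, forces in N, time in s.
With the tool pointing down it reaches from about 0.25 to 0.775 m from the base axis. Payload 8.9 kg.
Tool frame: the origin (TCP) lies midway between the tips of the shut fingers; the grasp point (between the pads) lies 19 mm behind it (grip_depth is the distance from the TCP to the grasp point, in m); z points along the fingers, y is the direction in which the jaws open and shut (so a half turn about z gives the same grasp; the last joint's range is limited). The gripper opens to 85 mm and grips with 20 to 120 N. Pads are 22 mm wide; open, the fingers measure 114 mm over their backs; the gripper's body (76 mm by 85 mm) begins 54 mm behind the grasp point. The pads swing forward as they close: fully open they stand 13 mm farther back than shut.
Start: joints at [-1.365, 0.291, -0.153, 1.127, 0, 1.431], TCP at [0.177, -0.494, 0.195] pointing down, gripper open.
Joint ranges: [-2.52, 2.52], [-0.91, 1.74], [-1.3, 1.37], [-1.96, 2.02], [-1.52, 1.47], [-3.14, 3.14]. Speed limits (rad/s): [2.22, 2.22, 2.79, 3.14, 3.14, 3.14].

## Interface

Orientations are given as a unit quaternion [x, y, z, w].
In Python, from station import observe, camera, camera_model, finish_job, grip_depth gives the robot as it stands.
- The arm moves only by the tool servo_tool, never from a script. Its argument "rows" is a list of rows, each a list of 3 entries, a list of its own where there are three numbers: the shift along the tool's x, y, z in cm, then the turn, a rotation vector about the tool's x, y, z in degrees, then the finger opening in cm, from 0 to 8.54. In form: [[[dx, dy, dz], [wx, wy, wz], hand], ...]. A call has 1 to 20 rows; each row is the pose to reach, as a shift and turn from the pose commanded when the call began, along the tool's axes at that moment; what a row does not reach only later rows make up. A row lasts 1/8 s, in which the tool goes at most 62.5 mm and 10.7 degrees, less where a joint would pass 70% of its speed; a pose out of reach is approached as far as the arm can. A call with a gripper value outside its range is refused whole. The fingers move at their own pace and stop on an object; the grip force is fixed at half the most. Time passes only in rows, so rows that repeat a pose let the fingers close. It gives the time, the measured TCP pose, the force and the opening at its end, in the units of the state.
- observe(): the state, without advancing time (a new reading comes with each control period).
- camera(name): name is "side" or "top" or "wrist"; returns the picture (400x640x3 uint8, red, green, blue); there is no depth.
- camera_model(name): a dict with "K" (3x3 intrinsics, pixels), "eye" and "rotation" of the camera in the world; the wrist camera has in their place "T_tool_cam" (4x4, takes a point from camera to tool coordinates, whose origin is the TCP and whose axes are the flange's). Camera axes: x right, y down, z forward; pixel columns grow to the right and rows downward; lengths in m; the calibration is good to about 2 mm. A picture is of the moment at which its call begins: read the wrist's pose just before it. camera_model takes no time and is no camera call.
- finish_job(): hands the job in, once; it reports no verdict.
The state is a dict: "time": time; "joints": joint angles; "joint_vel": joint speeds; "tau": joint torques, N m; "position": TCP position; "eef_rot": TCP orientation; "contact_force": force on the tool from outside, world axes, zero at the start; "wrist_torque": the same for the moment, N m; "gripper_width": finger opening in m.
Only numpy, scipy, OpenCV 4.12 (cv2) and the standard library are available. Lean on these libraries where they do the work, as an engineer would, in place of code of your own. Each camera call takes 0.05 s, during which the arm holds its last target. There are 200 camera calls.

## Task

Fit the pot carrier onto the mixer's drive shaft, turning it until its keyway drops over the key and it sits fully home, then drop every colouring pot upright into a pocket of its own, all the way down. When all are loaded, turn the speed dial to the green mark. Leave everything else on the bench where it is, and let go of everything at the end.

Things in the scene. Friction and masses are not known exactly. Their poses are not given: they have to be found in the camera images.
- carrier: aluminium pot carrier, loose, 0.45 kg, 195 mm across, starts flat on the table: upright round hub (50 mm outside diameter, 70 mm tall, grip it on any diameter) and five low arms, each with a grey cup pocket; arms and pockets stay below 25 mm. Origin: centre of the hub's underside, z up along the 30 mm bore, open right through. Its keyway lies on its +x side (see hub_mark).
- hub_mark (a point): red mark on the hub's top, 70 mm above the carrier's underside and 23 mm from the hub's axis along the carrier's +x: the keyway lies under it, 9.8 mm wide, reaching 21.5 mm from the axis, through the whole height of the hub; a red stripe runs down the hub's outside there.
- shaft_seat (a point): centre of the steel shoulder (60 mm wide) of the mixer's upright drive shaft, where the carrier's underside rests when fully home, 62 mm above the table. The shaft rises 65 mm from here, 28.4 mm in diameter, the last 10 mm tapering to 16 mm. x points along the key. A brake holds the shaft: it turns only under more than about 1.2 N m.
- key_top (a point): outer top edge of the brass key, 20 mm from the shaft's axis and 25 mm above shaft_seat, along its x. The key is 8 mm wide and runs from the shoulder up to here; red lines on the shaft's end and on the shoulder point to it. A carrier not lined up with it rests on the key, 25 mm too high, until turned so that its keyway (its +x) meets the key; within about 0.06 rad it drops.
- control: fixed grey control box that carries the speed dial, 110 by 110 mm, its top 55 mm above the table; origin at the centre of its underside. Eleven ticks ring the dial; the eighth is the green mark.
- mixer: fixed white mixer base under the drive shaft, 170 by 170 mm, its top 50 mm above the table; origin at the centre of its underside.
- pocket0 (a point): centre of the inner floor of a carrier pocket, 71 mm from the hub's axis at 36 degrees counter-clockwise from the carrier's +x, 5 mm above the carrier's underside. The pocket is about 46.5 mm wide inside, 53 mm outside, 20 mm deep.
- pocket1 (a point): centre of the inner floor of a carrier pocket, 71 mm from the hub's axis at 108 degrees counter-clockwise from the carrier's +x, 5 mm above the carrier's underside. The pocket is about 46.5 mm wide inside, 53 mm outside, 20 mm deep.
- pocket2 (a point): centre of the inner floor of a carrier pocket, 71 mm from the hub's axis at 180 degrees counter-clockwise from the carrier's +x, 5 mm above the carrier's underside. The pocket is about 46.5 mm wide inside, 53 mm outside, 20 mm deep.
- pocket3 (a point): centre of the inner floor of a carrier pocket, 71 mm from the hub's axis at 252 degrees counter-clockwise from the carrier's +x, 5 mm above the carrier's underside. The pocket is about 46.5 mm wide inside, 53 mm outside, 20 mm deep.
- pocket4 (a point): centre of the inner floor of a carrier pocket, 71 mm from the hub's axis at 324 degrees counter-clockwise from the carrier's +x, 5 mm above the carrier's underside. The pocket is about 46.5 mm wide inside, 53 mm outside, 20 mm deep.
- pot0: closed white colouring pot with red lid, a cylinder 42 mm in diameter and 60 mm tall (its lowest 3 mm narrower, 39 mm), about 0.12 kg, bottom-heavy, standing upright on the table; origin at the centre of its underside, z up. May be absent.
- pot1: closed white colouring pot with yellow lid, a cylinder 42 mm in diameter and 60 mm tall (its lowest 3 mm narrower, 39 mm), about 0.12 kg, bottom-heavy, standing upright on the table; origin at the centre of its underside, z up. May be absent.
- pot2: closed white colouring pot with green lid, a cylinder 42 mm in diameter and 60 mm tall (its lowest 3 mm narrower, 39 mm), about 0.12 kg, bottom-heavy, standing upright on the table; origin at the centre of its underside, z up. May be absent.
- pot3: closed white colouring pot with blue lid, a cylinder 42 mm in diameter and 60 mm tall (its lowest 3 mm narrower, 39 mm), about 0.12 kg, bottom-heavy, standing upright on the table; origin at the centre of its underside, z up. May be absent.
- pot4: closed white colouring pot with orange lid, a cylinder 42 mm in diameter and 60 mm tall (its lowest 3 mm narrower, 39 mm), about 0.12 kg, bottom-heavy, standing upright on the table; origin at the centre of its underside, z up. May be absent.
- dial (a joint): speed dial on the control box, a black knob: angle in rad, 0 with its white pointer line at the first tick (towards the box's -x), growing clockwise seen from above to 5.24 at the last of eleven ticks, 0.524 rad apart. The green mark is at 3.665 rad. Turns easily (0.03 N m) and stays where it is left.
- dial_grip (a point): on the dial's axis, 92 mm above the table: the knob's raised bar grip is 49 mm long along this point's x, 14 mm thick along its y, and its top is 7 mm above this point; below it a round foot, 52 mm wide, reaches up to 69 mm above the table. The frame turns with the knob; the pointer lies towards its -x.
- bucket_white: bystander, to be left alone: lidded white bucket, 124 mm across, 85 mm tall; origin under its centre.
- bucket_tan: bystander, to be left alone: lidded tan bucket with brown lid, 100 mm across, 80 mm tall; origin under its centre.
- spatula: bystander, to be left alone: spatula with wooden handle, 200 mm long, lying flat; origin under its centre.
- tart_ring: bystander, to be left alone: steel tart ring, 80 mm across, 30 mm high; origin under its centre.
- jar: bystander, to be left alone: amber glass jar with white cap, 60 mm across, 85 mm tall; origin under its centre.
- bowl: bystander, to be left alone: small white bowl, 90 mm across, 45 mm high; origin under its centre.
Things that resemble listed ones, but are neither listed nor needed, are in the scene too. Leave any purple look-alike of the pot4 alone.

How it is judged:
By the outcome, as a careful person would: the job done as asked, in the order asked, and still so for the second after the job is handed in, with the robot touching nothing.
Of pot0, pot1, pot2, pot3, pot4 only 3 to 5 are there at a start; the rules pass over those that are not, and their reading is None.
At some moment in a run one of pot0, pot1, pot2, pot3, pot4 may be knocked a few centimetres aside while the robot is not near it.
It also fails if it takes over 210 s, if anything falls off the work surface, if the arm or the gripper's body presses on something with over 40 N, if the wrist force passes 120 N, or if a joint passes its speed limit or range.

## Working session

There is one attempt and no reset: what is moved stays moved. The work goes in short steps, Python scripts to look and compute and a tool call to move; the robot and the scene stay as the last step left them, time stands still between calls to the robot, and variables do not carry over. Pictures are saved under pics/ and viewed, about 12 in all and at most 16, crops included, and the job is handed in when it is done.

Besides the shell and the picture viewer there is one more tool, called after ">>>" by a JSON object that holds its "method" and its "body", one argument or row to a line. servo_tool: Moves the arm, as the interface text tells. Its arguments: {"type":"object","properties":{"rows":{"type":"array"}},"required":["rows"]}

```bash
mkdir -p pics
python3 - <<'E'
from station import *
import cv2,numpy as np
for n in ["top","side"]:
    cv2.imwrite(f"pics/{n}0.png",camera(n)[:,:,::-1]); m=camera_model(n); print(n,np.round(np.array(m["K"]),1).tolist(),np.round(m["eye"],3),np.round(m["rotation"],3).tolist())
print(camera_model("wrist"),grip_depth); o=observe(); print(o)
E
```

```text
top [[419.2, 0.0, 319.4], [0.0, 419.2, 202.0], [0.0, 0.0, 1.0]] [0.386 0.005 1.081] [-0.7, 0.708, -0.064, 0.066]
side [[485.2, 0.0, 318.3], [0.0, 485.2, 197.8], [0.0, 0.0, 1.0]] [-0.038  1.111  0.799] [-0.206, 0.839, -0.486, 0.132]
{'K': array([[318.90609712,   0.        , 320.59849799],
       [  0.        , 318.90609712, 197.36497612],
       [  0.        ,   0.        ,   1.        ]]), 'T_tool_cam': array([[ 2.34175442e-04, -9.56776730e-01, -2.90823373e-01,
         7.26196815e-02],
       [ 9.99999963e-01,  2.63893203e-04, -6.29641364e-05,
        -4.36524366e-04],
       [ 1.36988932e-04, -2.90823347e-01,  9.56776757e-01,
        -1.78442240e-01],
       [ 0.00000000e+00,  0.00000000e+00,  0.00000000e+00,
         1.00000000e+00]])} 0.0187
{'time': 0.1, 'joints': array([-1.36532330e+00,  2.91192273e-01, -1.54005547e-01,  1.12670365e+00,
       -1.30521324e-05,  1.43148624e+00]), 'joint_vel': array([ 1.51125951e-03, -9.11357066e-04,  2.20867859e-03, -3.65212060e-05,
        4.91857901e-05,  1.88572711e-03]), 'tau': array([ 1.61624539e-03, -5.37974739e+01,  3.31920755e+01,  9.27581830e-03,
       -1.83244979e-04, -2.04940346e-05]), 'position': array([ 0.17735612, -0.49370158,  0.19492312]), 'eef_rot': array([ 9.85177189e-01,  1.71538918e-01, -2.47989887e-05, -5.52051819e-04]), 'contact_force': array([-1.07689419,  0.03586389,  0.52386769]), 'wrist_torque': array([ 0.01755114,  0.00371857, -0.00582837]), 'gripper_width': 0.08498076939302793}
```

View pics/top0.png

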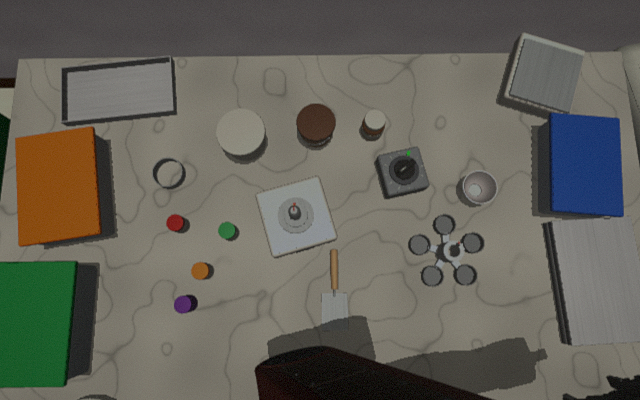

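View pics/side0.png

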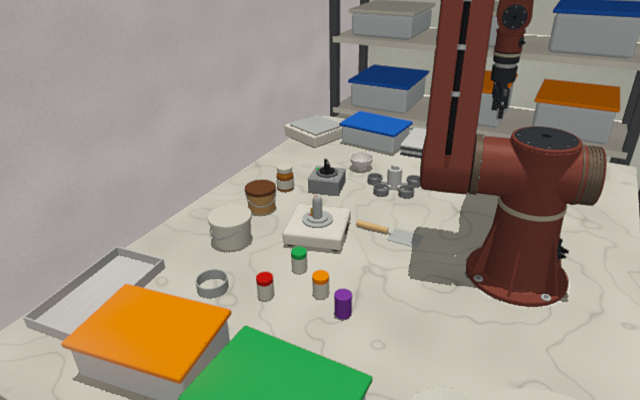

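Three pots are visible (red at (176,223), green at (228,231), orange at (201,271)), with the purple decoy at (184,304). The carrier is near (451,251), the mixer at (296,216) and the dial at (404,170). Next I'll measure them.

```bash
cat > h.py <<'E'
from station import *
import cv2,numpy as np
from scipy.spatial.transform import Rotation as R
def cam(n):
    """picture, K, eye, rotation matrix (cam->world)"""
    if n=="wrist":
        o=observe(); m=camera_model(n); im=camera(n); T=np.array(m["T_tool_cam"]); A=R.from_quat(o["eef_rot"]).as_matrix()
        return im,m["K"],A@T[:3,3]+o["position"],A@T[:3,:3]
    m=camera_model(n); r=np.array(m["rotation"])
    return camera(n),m["K"],np.array(m["eye"]),(R.from_quat(r).as_matrix() if r.size==4 else r)
def ray(c,u,v,z):
    d=c[3]@np.linalg.solve(c[1],[u,v,1.]); return c[2]+d*(z-c[2][2])/d[2]
def proj(c,p):
    q=c[1]@(c[3].T@(np.array(p)-c[2])); return q[:2]/q[2]
def mask(im,h0,h1,s=120,v=60):
    H=cv2.cvtColor(im,cv2.COLOR_RGB2HSV)
    m=cv2.inRange(H,(max(h0,0),s,v),(h1,255,255))
    if h0<0: m|=cv2.inRange(H,(180+h0,s,v),(180,255,255))
    return m
def blobs(m,amin=8):
    n,_,st,ce=cv2.connectedComponentsWithStats(m)
    return [(ce[i].round(1),st[i][:5].tolist()) for i in range(1,n) if st[i][4]>=amin]
HUE=dict(red=(-6,6),orange=(10,20),yellow=(23,34),green=(45,80),blue=(95,125))
def pots(c,amax=3000):
    for k,(a,b) in HUE.items():
        for ce,st in blobs(mask(c[0],a,b)):
            if st[4]<amax: print(k,ce,st,ray(c,*ce,.06).round(4))
def look(n,name,box=None,f=1):
    c=cam(n); im=c[0]
    if box: x,y,w,h=box; im=im[y:y+h,x:x+w]
    cv2.imwrite(f"pics/{name}.png",cv2.resize(im,None,fx=f,fy=f,interpolation=cv2.INTER_CUBIC)[:,:,::-1]); return c
E
python3 - <<'E'
from h import *
c=look("top","top1",(250,130,260,170),3); pots(c)
d=cam("side"); print("side"); pots(d)
print("mixer",ray(c,295,213,.127),"carr",ray(c,454,251,.07),"dial",ray(c,404,170,.099), ray(c,404,171,.069))
E
```

```text
red [174.4 222.4] [166, 215, 17, 16, 219] [0.5294 0.3637 0.06  ]
orange [315.2 117.4] [297, 104, 38, 28, 388] [0.7978 0.0149 0.06  ]
orange [330.8 114. ] [329, 112, 5, 5, 10] [ 0.8066 -0.0254  0.06  ]
orange [366.9 129.3] [364, 125, 7, 8, 15] [ 0.7639 -0.1171  0.06  ]
orange [302.2 131.4] [300, 129, 5, 5, 10] [0.7604 0.0485 0.06  ]
orange [309.7 130. ] [307, 129, 6, 3, 11] [0.7639 0.0293 0.06  ]
orange [319.6 132.8] [318, 131, 4, 5, 8] [0.7561 0.004  0.06  ]
orange [375.9 131.9] [372, 130, 9, 4, 16] [ 0.7567 -0.1399  0.06  ]
orange [310.4 135.4] [309, 133, 3, 6, 9] [0.7494 0.0276 0.06  ]
orange [324.6 134.7] [323, 132, 4, 6, 10] [ 0.7508 -0.0087  0.06  ]
orange [315.6 135.9] [313, 134, 6, 5, 12] [0.7479 0.0143 0.06  ]
orange [335.5 257.2] [335, 255, 2, 6, 8] [ 0.4399 -0.0308  0.06  ]
orange [199.7 270.4] [191, 262, 18, 17, 248] [0.4121 0.2967 0.06  ]
orange [335.6 272.4] [335, 270, 2, 5, 8] [ 0.4036 -0.0304  0.06  ]
orange [333.2 285.7] [332, 281, 5, 8, 16] [ 0.3724 -0.0241  0.06  ]
green [408.  152.7] [407, 151, 3, 5, 13] [ 0.7004 -0.2191  0.06  ]
green [226.5 230.2] [219, 223, 16, 
[... 656 characters left out ...]
5.6 189.7] [278, 188, 15, 4, 20] [ 0.7134 -0.0317  0.06  ]
orange [261.6 209.2] [249, 203, 26, 11, 153] [0.7138 0.104  0.06  ]
orange [370.7 227.9] [357, 223, 30, 10, 42] [0.3836 0.0535 0.06  ]
orange [320.1 277. ] [312, 270, 17, 15, 209] [0.4078 0.3064 0.06  ]
green [298.5 252.6] [291, 247, 16, 13, 163] [0.5044 0.244  0.06  ]
blue [599.    7.4] [553, 0, 87, 17, 1239] [-0.0485 -4.3806  0.06  ]
blue [388.9  76.9] [348, 65, 81, 25, 1254] [ 0.8845 -1.3845  0.06  ]
blue [376.  123.4] [340, 111, 72, 26, 1075] [ 0.6782 -0.6998  0.06  ]
mixer [0.53858321 0.06297536 0.127     ] carr [ 0.45087263 -0.31496903  0.07      ] dial [ 0.64507677 -0.19876513  0.099     ] [ 0.65040818 -0.20485612  0.069     ]
```

View pics/top1.png

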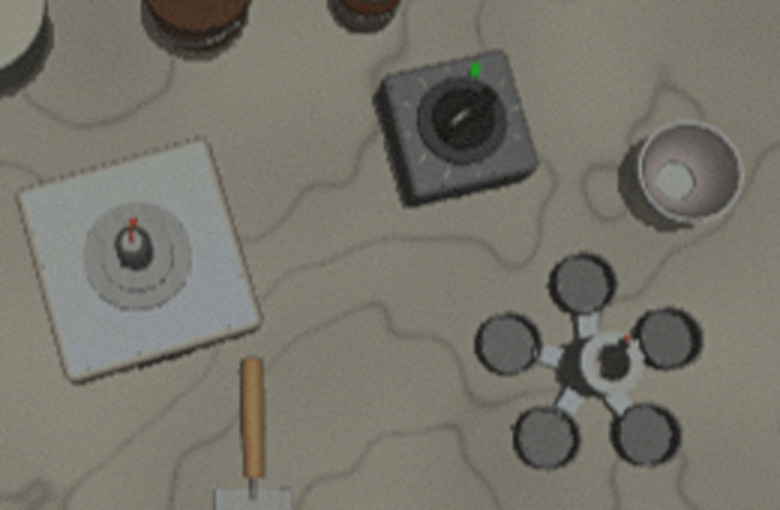

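```bash
cat >> h.py <<'E'
def go(p,yaw):
    """print tool shift (cm) and turn (deg) to TCP p, tool pointing down, tool x heading yaw (rad)"""
    o=observe(); A=R.from_quat(o["eef_rot"]); d=A.inv().apply(np.array(p)-o["position"])*100
    B=R.from_matrix(np.array([[np.cos(yaw),np.sin(yaw),0],[np.sin(yaw),-np.cos(yaw),0],[0,0,-1]]))
    print("shift",d.round(2),"turn",(A.inv()*B).as_rotvec(degrees=True).round(1),"rows>=",round(np.linalg.norm(d)/6.25,1))
E
python3 - <<'E'
from h import *
go([.54,.063,.25],1.6)
E
```

```text
shift [ 52.95 -40.15  -5.46] turn [ -0.   -0.  -71.9] rows>= 10.7
```

>>> {"method": "servo_tool", "body": {
  "rows": [
    [[53,-40.1,-5.5],[0,0,-72],8.5],
    [[53,-40.1,-5.5],[0,0,-72],8.5],
    [[53,-40.1,-5.5],[0,0,-72],8.5],
    [[53,-40.1,-5.5],[0,0,-72],8.5],
    [[53,-40.1,-5.5],[0,0,-72],8.5],
    [[53,-40.1,-5.5],[0,0,-72],8.5],
    [[53,-40.1,-5.5],[0,0,-72],8.5],
    [[53,-40.1,-5.5],[0,0,-72],8.5],
    [[53,-40.1,-5.5],[0,0,-72],8.5],
    [[53,-40.1,-5.5],[0,0,-72],8.5],
    [[53,-40.1,-5.5],[0,0,-72],8.5],
    [[53,-40.1,-5.5],[0,0,-72],8.5],
    [[53,-40.1,-5.5],[0,0,-72],8.5],
    [[53,-40.1,-5.5],[0,0,-72],8.5],
    [[53,-40.1,-5.5],[0,0,-72],8.5],
    [[53,-40.1,-5.5],[0,0,-72],8.5],
    [[53,-40.1,-5.5],[0,0,-72],8.5]
  ]
}}

```text
time: 2.33
position: [0.5407, 0.0622, 0.2505]
eef_rot: [0.696, 0.718, 0.0, 0.0]
contact_force: [-0.9, 1.3, -0.7]
gripper_width: 0.0852
```

Run:
```python
from h import *
c=look("wrist","w1"); o=observe(); print(o["time"],o["position"],o["contact_force"])
pots(c); print(blobs(mask(c[0],-8,8,90,50),5))
t=cam("top"); pots(t,400)
```

```text
2.375 [0.54068047 0.06228553 0.25048743] [-0.85898315 -0.6197177  -0.55614191]
red [346.4 162.6] [344, 161, 6, 4, 20] [0.5691 0.0676 0.06  ]
red [  6.2 208. ] [0, 166, 17, 82, 919] [ 0.1567 -0.0011  0.06  ]
orange [341.2 165.3] [339, 163, 5, 6, 9] [0.5632 0.0642 0.06  ]
orange [493.2 297.2] [478, 291, 33, 15, 270] [ 0.7749 -0.108   0.06  ]
green [295.1   8.6] [276, 0, 38, 22, 647] [0.508  0.2255 0.06  ]
[(array([  7.8, 204.4]), [0, 153, 22, 99, 1408]), (array([346.1, 162.5]), [343, 161, 7, 5, 27]), (array([329.9, 176.6]), [325, 176, 10, 2, 18])]
red [335.6 396.2] [327, 392, 23, 8, 113] [ 0.1251 -0.0253  0.06  ]
orange [323.7 121.4] [316, 105, 19, 35, 367] [ 0.7867 -0.0069  0.06  ]
orange [371.1 129.8] [363, 121, 21, 13, 55] [ 0.7625 -0.1278  0.06  ]
orange [331.6 252. ] [331, 250, 3, 6, 8] [ 0.4525 -0.0216  0.06  ]
orange [331.6 262.7] [331, 257, 3, 11, 16] [ 0.4268 -0.0212  0.06  ]
orange [335.6 270.7] [335, 266, 2, 10, 14] [ 0.4077 -0.0305  0.06  ]
orange [335.6 284.5] [335, 281, 2, 8, 10] [ 0.3751 -0.0299  0.06  ]
green [408.  152.7] [407, 151, 3, 5, 13] [ 0.7004 -0.2191  0.06  ]
```

View pics/w1.png

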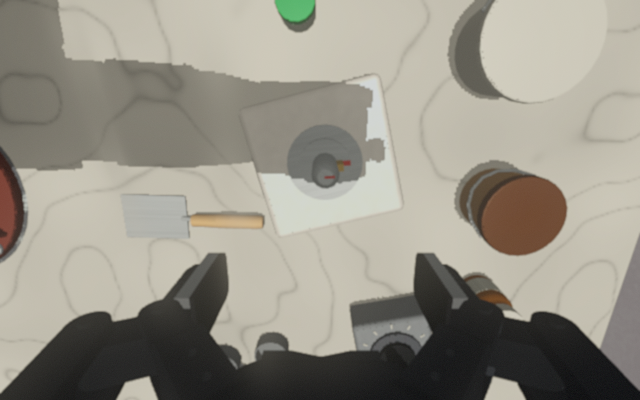

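Run:
```python
from h import *
c=look("wrist","w2",(270,110,120,100),6.5)
for u,v in [(325,176.6),(335,176.6)]: print("end",ray(c,u,v,.127))
for u,v in [(343,163),(350,162)]: print("sh",ray(c,u,v,.062))
```

```text
end [0.54326991 0.06584632 0.127     ]
end [0.55296628 0.06614533 0.127     ]
sh [0.56500134 0.06755559 0.062     ]
sh [0.57307872 0.06898199 0.062     ]
```

View pics/w2.png

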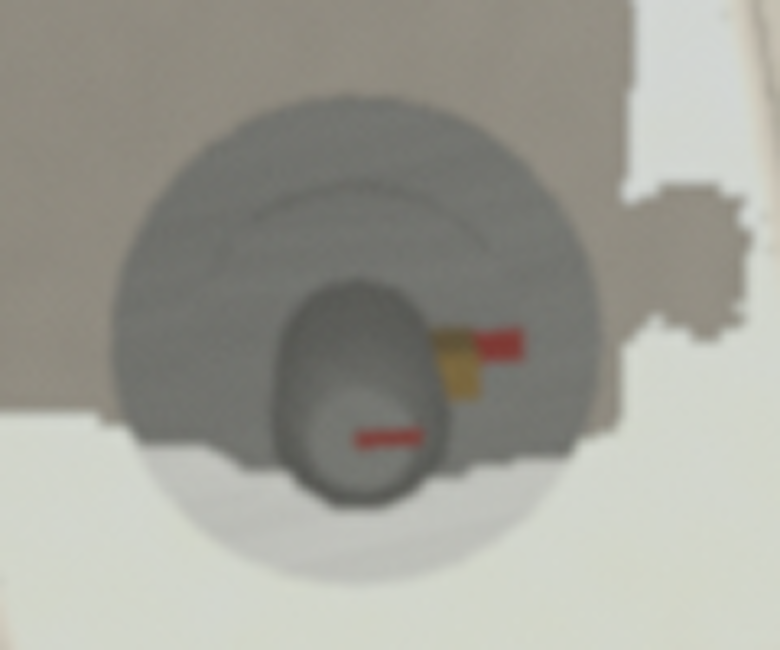

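Run:
```python
from h import *
c=cam("wrist"); P=lambda x,y,z: ray(c,270+(x-3.25+.5)/6.5,110+(y-3.25+.5)/6.5,z)
for n,a in dict(axis=(363,440,.127),l0=(355,440,.127),l1=(424,436,.127),disc50=(357,340,.05),disc62=(357,340,.062),dR50=(601,340,.05),dR62=(601,340,.062),key0=(441,386,.087),key1=(481,374,.087),key1b=(481,399,.087),key1c=(475,352,.087),shoA=(476,345,.062),shoB=(524,345,.062),arc=(360,180,.062)).items(): print(n,P(*a).round(4))
m=mask(c[0],-8,8,90,50)[110:210,270:390]
ys,xs=np.nonzero(m)
for f,z in ((ys>60,.127),(ys<60,.062)):
    q=np.array([ray(c,270+x,110+y,z)[:2] for x,y in zip(xs[f],ys[f])]); mu=q.mean(0); w,v=np.linalg.eigh(np.cov((q-mu).T)); print(z,mu.round(4),np.degrees(np.arctan2(v[1,1],v[0,1])).round(1))
```

```text
axis [0.5437 0.0652 0.127 ]
l0 [0.5425 0.0652 0.127 ]
l1 [0.5528 0.0661 0.127 ]
disc50 [0.5437 0.066  0.05  ]
disc62 [0.5434 0.0683 0.062 ]
dR50 [0.5887 0.0674 0.05  ]
dR62 [0.5871 0.0696 0.062 ]
key0 [0.5574 0.0655 0.087 ]
key1 [0.564  0.0678 0.087 ]
key1b [0.5642 0.0635 0.087 ]
key1c [0.5628 0.0715 0.087 ]
shoA [0.5648 0.068  0.062 ]
shoB [0.5734 0.0683 0.062 ]
arc [0.543  0.0966 0.062 ]
0.127 [0.5478 0.0657] -171.6
0.062 [0.5686 0.0683] 180.0
```

Run:
```python
from h import *
go([.451,-.315,.22],1.6)
```

```text
shift [-37.45 -10.12   3.04] turn [ 0.  -0.   0.1] rows>= 6.2
```

>>> {"method": "servo_tool", "body": {
  "rows": [
    [[-37.4,-10.1,3],[0,0,0],8.5],
    [[-37.4,-10.1,3],[0,0,0],8.5],
    [[-37.4,-10.1,3],[0,0,0],8.5],
    [[-37.4,-10.1,3],[0,0,0],8.5],
    [[-37.4,-10.1,3],[0,0,0],8.5],
    [[-37.4,-10.1,3],[0,0,0],8.5],
    [[-37.4,-10.1,3],[0,0,0],8.5],
    [[-37.4,-10.1,3],[0,0,0],8.5],
    [[-37.4,-10.1,3],[0,0,0],8.5],
    [[-37.4,-10.1,3],[0,0,0],8.5],
    [[-37.4,-10.1,3],[0,0,0],8.5]
  ]
}}

```text
time: 3.9
position: [0.4516, -0.3136, 0.2206]
eef_rot: [0.696, 0.718, 0.0, 0.0]
contact_force: [1.1, 1.1, 0.5]
gripper_width: 0.0851
```

Run:
```python
from h import *
c=look("wrist","w3",(200,80,250,180),3.2); print(observe()["position"])
for ce,st in blobs(mask(c[0],-8,8,90,50),4): print(ce,st,ray(c,*ce,.07).round(4))
pots(cam("top"),400)
```

```text
[ 0.45158876 -0.31379532  0.22060674]
[337.8 188.4] [337, 188, 3, 2, 5] [ 0.469  -0.3289  0.07  ]
red [174.6 222.4] [167, 215, 17, 16, 220] [0.5294 0.3632 0.06  ]
red [621.1 249. ] [619, 247, 5, 5, 9] [ 0.4517 -0.7225  0.06  ]
red [543.6 345.1] [542, 342, 4, 7, 9] [ 0.2314 -0.511   0.06  ]
orange [314.7 114.9] [297, 104, 37, 26, 251] [0.8046 0.0161 0.06  ]
orange [324.2 123.7] [322, 121, 6, 6, 10] [ 0.7804 -0.0081  0.06  ]
orange [371.4 130.1] [363, 123, 21, 11, 55] [ 0.7616 -0.1286  0.06  ]
orange [303.4 129.4] [300, 125, 7, 9, 14] [0.7657 0.0454 0.06  ]
orange [322.2 127.1] [320, 125, 6, 5, 9] [ 0.7713 -0.0028  0.06  ]
orange [317.  134.5] [311, 129, 12, 11, 32] [0.7516 0.0107 0.06  ]
orange [327.5 134.1] [326, 133, 5, 4, 8] [ 0.7523 -0.0161  0.06  ]
orange [199.8 270.4] [191, 262, 19, 17, 247] [0.4121 0.2964 0.06  ]
orange [331.7 269.9] [331, 267, 3, 7, 9] [ 0.4097 -0.0212  0.06  ]
green [408.  152.7] [407, 151, 3, 5, 13] [ 0.7004 -0.2191  0.06  ]
green [226.5 230.2] [219, 223, 16, 16, 200] [0.5086 0.2349 0.06  ]
```

View pics/w3.png

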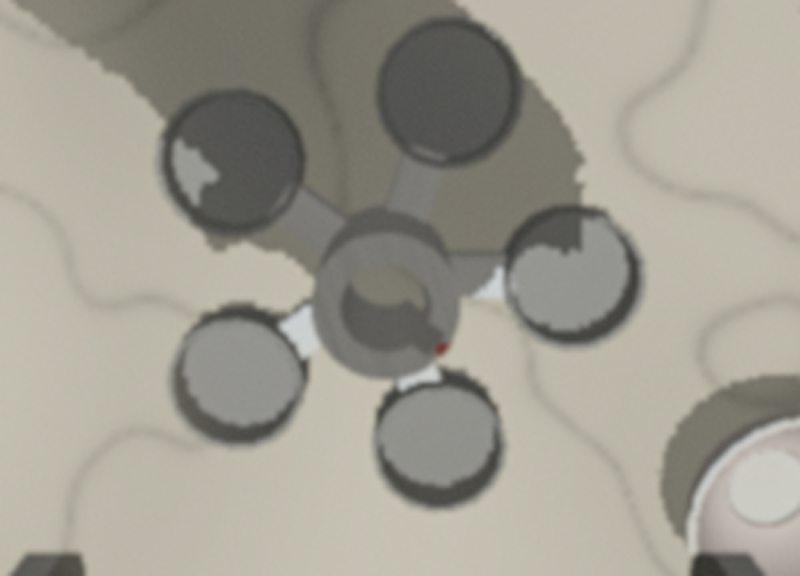

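Run:
```python
from h import *
c=cam("wrist"); P=lambda x,y,z: ray(c,200+x/3.2-.35,80+y/3.2-.35,z)
h=P(387,304,.07); print("hub",h, np.linalg.norm(P(314,304,.07)-h))
q=np.array([P(x,y,.025)[:2] for x,y in [(450,91),(232,160),(240,373),(438,437),(572,275)]]); m=q.mean(0); print("pockets mean",m, np.linalg.norm(q-m,axis=1).round(4))
a=np.degrees(np.arctan2(*(q-m).T[::-1])); print(a.round(1), ((a+36)%72).round(1))
k=P(442,349,.07)[:2]; print("mark",k,np.degrees(np.arctan2(*(k-m)[::-1])),np.degrees(np.arctan2(*(k-h[:2])[::-1])),np.linalg.norm(k-h[:2]))
```

```text
hub [ 0.44993542 -0.31481321  0.07      ] 0.024074314448124703
pockets mean [ 0.44962759 -0.3128787 ] [0.0685 0.0689 0.0684 0.0683 0.069 ]
[  72.7  145.5 -143.2  -71.     0.9] [36.7 37.5 36.8 37.  36.9]
mark [ 0.46879289 -0.32960046] -41.104757051076504 -38.1020660305085 0.023963864868946926
```

Run:
```python
from h import *
go([.4498,-.3138,.036],1.6)
```

```text
shift [ 0.04 -0.17 18.45] turn [0.  0.  0.1] rows>= 3.0
```

>>> {"method": "servo_tool", "body": {
  "rows": [
    [[0,-0.2,4],[0,0,0],8.5],
    [[0,-0.2,8],[0,0,0],8.5],
    [[0,-0.2,12],[0,0,0],8.5],
    [[0,-0.2,14.5],[0,0,0],8.5],
    [[0,-0.2,16.5],[0,0,0],8.5],
    [[0,-0.2,18.5],[0,0,0],8.5],
    [[0,-0.2,18.5],[0,0,0],7],
    [[0,-0.2,18.5],[0,0,0],6],
    [[0,-0.2,18.5],[0,0,0],5.4],
    [[0,-0.2,18.5],[0,0,0],4.8],
    [[0,-0.2,18.5],[0,0,0],4.5],
    [[0,-0.2,18.5],[0,0,0],4.5],
    [[0,-0.2,18.5],[0,0,0],4.5]
  ]
}}

```text
time: 5.68
position: [0.4492, -0.3145, 0.0354]
eef_rot: [0.696, 0.718, 0.0, -0.0]
contact_force: [-0.0, 0.2, -0.5]
gripper_width: 0.045
```

>>> {"method": "servo_tool", "body": {
  "rows": [
    [[0,0,0],[0,0,0],8.5],
    [[0,0,0],[0,0,0],8.5],
    [[0,0,0],[0,0,0],8.5],
    [[0,0,0],[0,0,0],8.5],
    [[0,0,0],[0,0,-90],8.5],
    [[0,0,0],[0,0,-90],8.5],
    [[0,0,0],[0,0,-90],8.5],
    [[0,0,0],[0,0,-90],8.5],
    [[0,0,0],[0,0,-90],8.5],
    [[0,0,0],[0,0,-90],8.5],
    [[0,0,0],[0,0,-90],8.5],
    [[0,0,0],[0,0,-90],8.5],
    [[0,0,0],[0,0,-90],8.5],
    [[0,0,0],[0,0,-90],8.5],
    [[0,0,0],[0,0,-90],6.5],
    [[0,0,0],[0,0,-90],5.5],
    [[0,0,0],[0,0,-90],4.5],
    [[0,0,0],[0,0,-90],4.0],
    [[0,0,0],[0,0,-90],4.0],
    [[0,0,0],[0,0,-90],4.0]
  ]
}}

```text
time: 8.18
position: [0.4492, -0.3145, 0.0354]
eef_rot: [-0.015, 1.0, 0.0, -0.0]
contact_force: [-0.2, -0.1, 0.4]
gripper_width: 0.04
```

Run:
```python
from h import *
o=observe(); print({k:np.round(o[k],4) for k in("time","position","eef_rot","contact_force","wrist_torque","gripper_width","joints")})
c=cam("top"); c0=c
for ce,st in blobs(mask(c[0],-8,8,80,50),2): print(ce,st,ray(c,*ce,.07).round(4))
go([o["position"][0],o["position"][1],.22],3.17+.716)
```

```text
{'time': np.float64(8.175), 'position': array([ 0.4492, -0.3145,  0.0354]), 'eef_rot': array([-0.0153,  0.9999,  0.    , -0.    ]), 'contact_force': array([-0.2308, -0.1002,  0.4344]), 'wrist_torque': array([ 0.0319,  0.002 , -0.0168]), 'gripper_width': np.float64(0.04), 'joints': array([-0.7442,  0.4752, -0.3301,  0.7655, -0.    , -0.7747])}
[314.5 119.5] [314, 119, 2, 2, 2] [0.7882 0.0166 0.07  ]
[332.5 128. ] [332, 128, 2, 1, 2] [ 0.7648 -0.0288  0.07  ]
[329.  130.5] [329, 130, 1, 2, 2] [ 0.7583 -0.0199  0.07  ]
[303.5 135. ] [303, 135, 2, 1, 2] [0.7471 0.0448 0.07  ]
[551.8 309.4] [472, 179, 148, 221, 19019] [ 0.3125 -0.5338  0.07  ]
[541.1 197.3] [530, 182, 21, 29, 78] [ 0.5795 -0.5376  0.07  ]
[293.8 203.4] [293, 203, 3, 2, 5] [0.5715 0.0694 0.07  ]
[293.2 207.8] [293, 206, 2, 4, 5] [0.5606 0.0709 0.07  ]
[527.7 211.3] [527, 211, 2, 2, 3] [ 0.5451 -0.5012  0.07  ]
[174.7 222.3] [166, 214, 19, 17, 248] [0.5282 0.3595 0.07  ]
[485.6 227.2] [484, 225, 5, 5, 8] [ 0.5074 -0.3954  0.07  ]
[ 93.5 235. ] [93, 235, 2, 1, 2] [0.4995 0.555  0.07  ]
[ 81. 237.] [80, 237, 3, 1, 3] [0.495  
[... 805 characters left out ...]
, 3, 3, 4] [ 0.2324 -0.3711  0.07  ]
[418.5 350. ] [418, 350, 2, 1, 2] [ 0.2252 -0.2176  0.07  ]
[482. 350.] [481, 350, 3, 1, 3] [ 0.2237 -0.3635  0.07  ]
[421.5 352.5] [421, 352, 2, 2, 2] [ 0.2197 -0.2242  0.07  ]
[480.5 355.5] [480, 355, 2, 2, 2] [ 0.2117 -0.359   0.07  ]
[425.5 357. ] [425, 357, 2, 1, 2] [ 0.2097 -0.2328  0.07  ]
[480.5 359. ] [480, 359, 2, 1, 2] [ 0.204  -0.3584  0.07  ]
[431.5 364. ] [431, 364, 2, 1, 2] [ 0.1944 -0.2456  0.07  ]
[471.7 382.7] [471, 382, 2, 2, 3] [ 0.1532 -0.3343  0.07  ]
[470.  390.7] [469, 390, 3, 2, 3] [ 0.1362 -0.3291  0.07  ]
[458.3 397.1] [457, 394, 4, 6, 14] [ 0.1229 -0.3017  0.07  ]
shift [  0.     0.   -18.46] turn [ -0.    0.  -40.9] rows>= 3.0
```

Run:
```python
from h import *
a=look("wrist","w4")[0]; b=cam("side")[0][140:240,330:480]
b=cv2.resize(b,(600,400),interpolation=cv2.INTER_CUBIC)
cv2.imwrite("pics/w4.png",np.vstack([cv2.resize(a,(320,200)),cv2.resize(b,(320,213))])[:,:,::-1])
cv2.imwrite("pics/w4.png",np.hstack([cv2.resize(a,(400,250)),cv2.resize(b,(375,250))])[:,:,::-1])
```

```text
(no output)
```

View pics/w4.png

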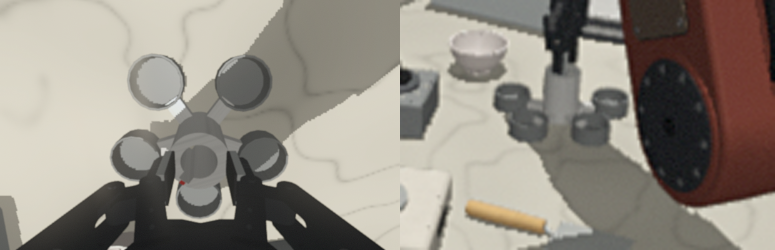

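>>> {"method": "servo_tool", "body": {
  "rows": [
    [[0,0,0],[0,0,0],2],
    [[0,0,0],[0,0,0],2],
    [[0,0,0],[0,0,0],2],
    [[0,0,0],[0,0,0],2]
  ]
}}

```text
time: 8.82
position: [0.4492, -0.3145, 0.0354]
eef_rot: [-0.015, 1.0, -0.0, 0.0]
contact_force: [0.2, -0.5, 1.0]
gripper_width: 0.02
```

Run:
```python
from h import *
a=look("wrist","w5",(200,130,240,190),3.2)
o=observe(); print(o["gripper_width"],o["position"],o["contact_force"])
```

```text
0.02012416522919835 [ 0.44921159 -0.31455509  0.03538784] [ 0.48672424  0.39765439 -0.06053221]
```

View pics/w5.png

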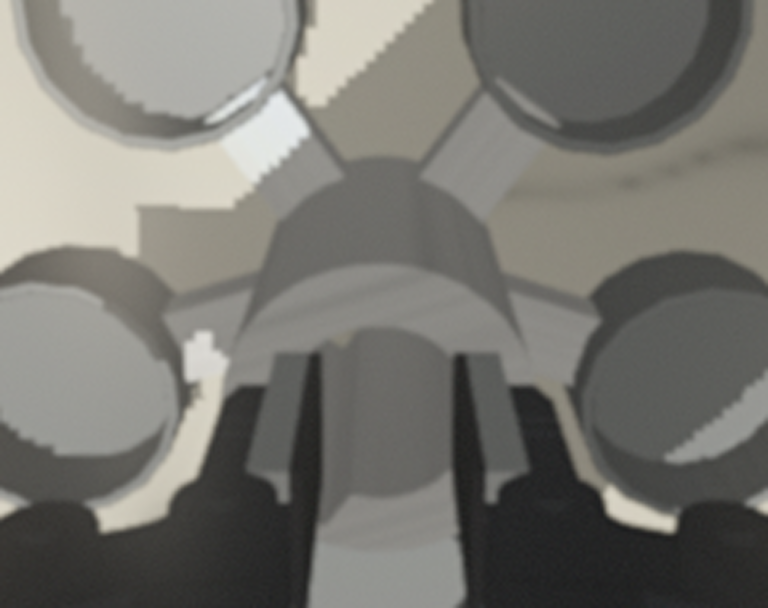

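Run:
```python
from h import *
c=look("side","s2",(330,90,150,120),5)
for z in (0,.0354,.07,.1): print(z,((proj(c,[.4492,-.3145,z])-[330,90])*5).round(0))
```

```text
0 [321. 480.]
0.0354 [324. 434.]
0.07 [327. 389.]
0.1 [329. 349.]
```

View pics/s2.png

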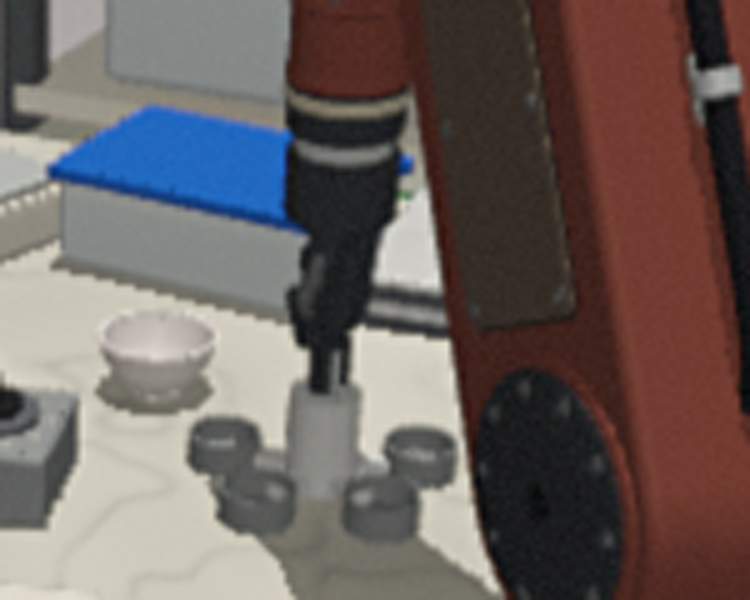

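>>> {"method": "servo_tool", "body": {
  "rows": [
    [[0,0,0.2],[0,0,0],2],
    [[0,0,0.4],[0,0,0],2],
    [[0,0,0.6],[0,0,0],2],
    [[0,0,0.6],[0,0,0],2]
  ]
}}

```text
time: 9.43
position: [0.4496, -0.3149, 0.0337]
eef_rot: [-0.015, 1.0, -0.001, 0.001]
contact_force: [-14.4, 10.6, 54.8]
gripper_width: 0.0197
```

>>> {"method": "servo_tool", "body": {
  "rows": [
    [[0,0,-1],[0,0,0],2],
    [[0,0,-2],[0,0,0],8.5],
    [[0,0,-2],[0,0,0],8.5],
    [[0,0,-2],[0,0,0],8.5],
    [[0,0,-2],[0,0,0],8.5],
    [[0,0,-2],[0,0,0],8.5]
  ]
}}

```text
time: 10.18
position: [0.449, -0.3144, 0.049]
eef_rot: [-0.015, 1.0, 0.0, -0.0]
contact_force: [-0.2, 0.5, -0.3]
gripper_width: 0.085
```

Run:
```python
from h import *
c=look("wrist","w6",(140,80,360,240),2.2); o=observe(); print(o["position"],o["contact_force"],o["gripper_width"],o["time"])
```

```text
[ 0.44908654 -0.31443922  0.0491372 ] [-0.6628258   0.10809143  0.50450945] 0.08456654119463354 10.225
```

View pics/w6.png

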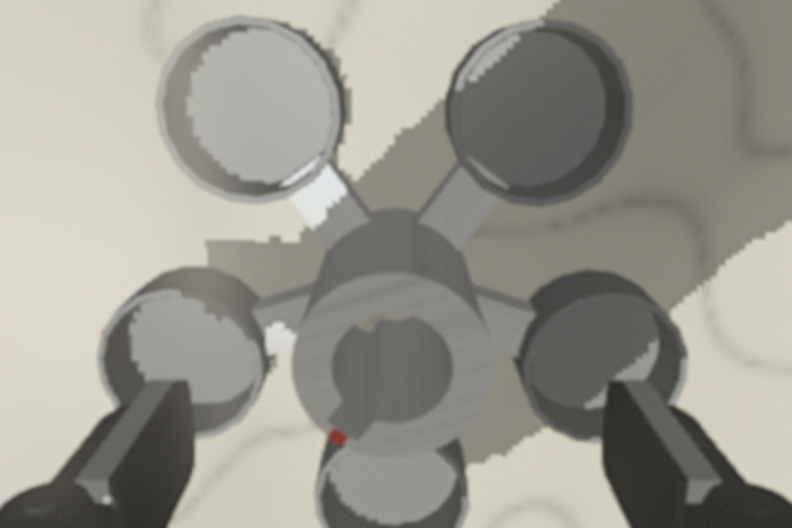

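Run:
```python
from h import *
c=cam("wrist")
for z in (.07,.063,.058): print(ray(c,318,245.7,z))
u=[140+338/2.2,80+437/2.2]; print(ray(c,*u,.07)-ray(c,318,245.7,.07))
```

```text
[ 0.44874748 -0.31585869  0.07      ]
[ 0.45207739 -0.31581648  0.063     ]
[ 0.45445589 -0.31578633  0.058     ]
[ 0.02058147 -0.01304744  0.        ]
```

>>> {"method": "servo_tool", "body": {
  "rows": [
    [[0,0,1.5],[0,0,0],8.5],
    [[0,0,3],[0,0,0],8.5],
    [[0,0,4],[0,0,0],8.5],
    [[0,0,4.6],[0,0,0],8.5],
    [[0,0,4.6],[0,0,0],8.5],
    [[0,0,4.6],[0,0,0],7],
    [[0,0,4.6],[0,0,0],6],
    [[0,0,4.6],[0,0,0],5.2],
    [[0,0,4.6],[0,0,0],4.5],
    [[0,0,4.6],[0,0,0],4.5],
    [[0,0,4.6],[0,0,0],4.5]
  ]
}}

```text
time: 11.65
position: [0.4496, -0.3154, 0.0044]
eef_rot: [-0.015, 1.0, -0.001, 0.0]
contact_force: [-2.5, -1.2, 8.1]
gripper_width: 0.0485
```

>>> {"method": "servo_tool", "body": {
  "rows": [
    [[0,0,0],[0,0,0],8.5],
    [[0,0,-0.5],[0,0,0],8.5],
    [[0,0,-0.5],[0,0,0],8.5],
    [[0,0,-0.5],[0,0,0],8.5],
    [[0,0,-0.5],[0,0,90],8.5],
    [[0,0,-0.5],[0,0,90],8.5],
    [[0,0,-0.5],[0,0,90],8.5],
    [[0,0,-0.5],[0,0,90],8.5],
    [[0,0,-0.5],[0,0,90],8.5],
    [[0,0,-0.5],[0,0,90],8.5],
    [[0,0,-0.5],[0,0,90],8.5],
    [[0,0,-0.5],[0,0,90],8.5],
    [[0,0,-0.5],[0,0,90],8.5],
    [[0,0,-0.5],[0,0,90],8.5],
    [[0,0,-0.5],[0,0,90],6.5],
    [[0,0,-0.5],[0,0,90],5.5],
    [[0,0,-0.5],[0,0,90],4.5],
    [[0,0,-0.5],[0,0,90],4.5],
    [[0,0,-0.5],[0,0,90],4.5],
    [[0,0,-0.5],[0,0,90],4.5]
  ]
}}

```text
time: 14.15
position: [0.4497, -0.3147, 0.0089]
eef_rot: [0.696, 0.718, 0.0, 0.001]
contact_force: [0.2, 1.5, 5.4]
gripper_width: 0.0486
```

Run:
```python
from h import *
c=look("wrist","w7",(140,80,360,240),2.2); o=observe(); print(o["position"],o["contact_force"],o["gripper_width"],o["time"])
m=mask(c[0],-8,8,80,50); print(blobs(m,3))
```

```text
[ 0.44972688 -0.31469378  0.00893713] [-0.20158061  0.36073783  5.42418917] 0.04875290688204378 14.2
[(array([363.8, 314.2]), [359, 310, 11, 9, 59])]
```

View pics/w7.png

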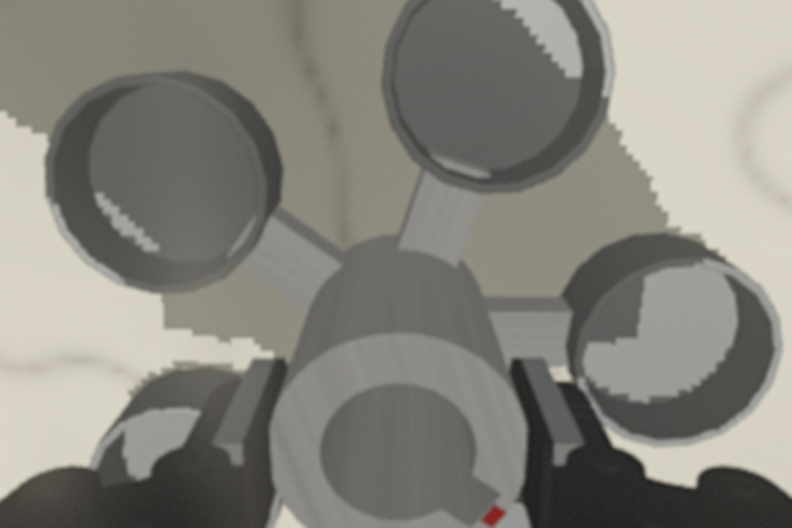

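Run:
```python
from h import *
go([.5437,.0656,.16],2.316)
c=cam("wrist"); print(ray(c,321.8,286.8,.07), observe()["position"])
```

```text
shift [ 37.71  10.6  -15.11] turn [  0.    0.  -40.9] rows>= 6.7
[ 0.44872089 -0.31562584  0.07      ] [ 0.44971932 -0.31468674  0.0089286 ]
```

>>> {"method": "servo_tool", "body": {
  "rows": [
    [[0,0,-2],[0,0,0],4],
    [[0,0,-5],[0,0,0],4],
    [[0,0,-8],[0,0,0],4],
    [[0,0,-11],[0,0,0],4],
    [[0,0,-15.1],[0,0,0],4],
    [[4,1.1,-15.1],[0,0,-4],4],
    [[8,2.2,-15.1],[0,0,-8],4],
    [[12,3.4,-15.1],[0,0,-12],4],
    [[16,4.5,-15.1],[0,0,-17],4],
    [[20,5.6,-15.1],[0,0,-22],4],
    [[24,6.7,-15.1],[0,0,-27],4],
    [[28,7.9,-15.1],[0,0,-32],4],
    [[32,9,-15.1],[0,0,-36],4],
    [[35,9.8,-15.1],[0,0,-41],4],
    [[37,10.4,-15.1],[0,0,-41],4],
    [[37.7,10.6,-15.1],[0,0,-41],4],
    [[37.7,10.6,-15.1],[0,0,-41],4],
    [[37.7,10.6,-15.1],[0,0,-41],4],
    [[37.7,10.6,-15.1],[0,0,-41],4]
  ]
}}

```text
time: 16.62
position: [0.5435, 0.0648, 0.1594]
eef_rot: [0.401, 0.916, -0.0, -0.0]
contact_force: [-0.8, -0.3, -4.1]
gripper_width: 0.0484
```

Run:
```python
from h import *
c=look("wrist","w8",(120,60,400,300),1.9); s=cam("side"); o=observe(); print(o["position"],o["contact_force"],o["gripper_width"],o["time"])
a=cv2.imread("pics/w8.png"); b=cv2.resize(s[0][130:260,240:400],None,fx=1.9,fy=1.9,interpolation=2)[:,:,::-1]
b=cv2.copyMakeBorder(b,0,a.shape[0]-b.shape[0],0,0,cv2.BORDER_CONSTANT); h=np.hstack([a,b]); print(h.shape); cv2.imwrite("pics/w8b.png",cv2.resize(h,None,fx=.75,fy=.75,interpolation=cv2.INTER_AREA))
print(blobs(mask(c[0],-8,8,80,50),3))
```

```text
[0.54357916 0.06497947 0.15946348] [ 0.41623595 -0.08790351 -4.10238125] 0.04849959510358502 16.725
(570, 1064, 3)
[(array([363.8, 314.3]), [359, 310, 11, 10, 60]), (array([487., 350.]), [487, 349, 1, 3, 3])]
```

View pics/w8b.png

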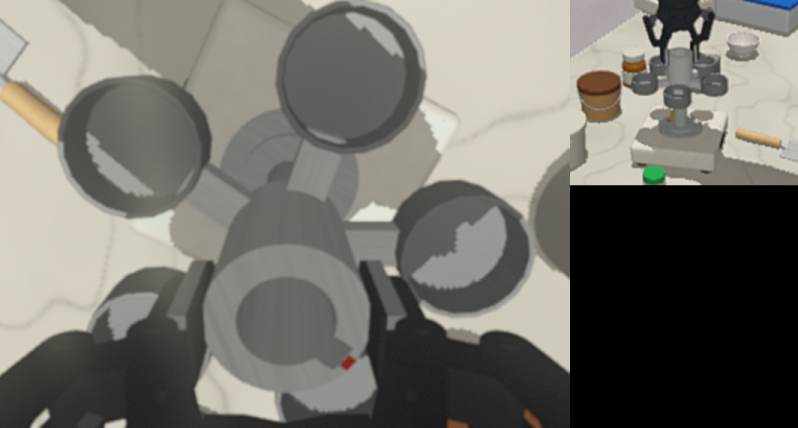

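>>> {"method": "servo_tool", "body": {
  "rows": [
    [[0,0,1],[0,0,0],4],
    [[0,0,1.8],[0,0,0],4],
    [[0,0,2.3],[0,0,0],4],
    [[0,0,2.8],[0,0,0],4],
    [[0,0,3.3],[0,0,0],4],
    [[0,0,3.8],[0,0,0],4]
  ]
}}

```text
time: 17.48
position: [0.5438, 0.0656, 0.1212]
eef_rot: [0.401, 0.916, 0.0, 0.0]
contact_force: [0.1, 0.3, -4.8]
gripper_width: 0.0487
```

Entered the bore cleanly. Continue down to the key, then past it.

>>> {"method": "servo_tool", "body": {
  "rows": [
    [[0,0,0.6],[0,0,0],4],
    [[0,0,1.2],[0,0,0],4],
    [[0,0,1.7],[0,0,0],4],
    [[0,0,2.1],[0,0,0],4],
    [[0,0,2.5],[0,0,0],4],
    [[0,0,2.7],[0,0,0],4],
    [[0,0,2.9],[0,0,0],4],
    [[0,0,2.9],[0,0,0],4]
  ]
}}

```text
time: 18.48
position: [0.5437, 0.0655, 0.0923]
eef_rot: [0.401, 0.916, 0.0, 0.0]
contact_force: [1.2, 0.8, -5.6]
gripper_width: 0.0485
```

>>> {"method": "servo_tool", "body": {
  "rows": [
    [[0,0,0.4],[0,0,0],4],
    [[0,0,0.8],[0,0,0],4],
    [[0,0,1.2],[0,0,0],4],
    [[0,0,1.5],[0,0,0],4],
    [[0,0,1.8],[0,0,0],4],
    [[0,0,2.0],[0,0,0],4],
    [[0,0,2.0],[0,0,0],4]
  ]
}}

```text
time: 19.35
position: [0.5437, 0.0656, 0.0722]
eef_rot: [0.401, 0.916, 0.0, -0.0]
contact_force: [1.3, 0.9, -5.8]
gripper_width: 0.0485
```

>>> {"method": "servo_tool", "body": {
  "rows": [
    [[0,0,0.1],[0,0,0],4],
    [[0,0,0.2],[0,0,0],4],
    [[0,0,0.2],[0,0,0],4],
    [[0,0,0.2],[0,0,0],8],
    [[0,0,0.2],[0,0,0],8],
    [[0,0,0.2],[0,0,0],8],
    [[0,0,0.2],[0,0,0],8],
    [[0,0,-3],[0,0,0],8],
    [[0,0,-8],[0,0,0],8],
    [[0,0,-13],[0,0,0],8],
    [[0,0,-13],[0,0,0],8],
    [[0,0,-13],[0,0,0],8]
  ]
}}

```text
time: 20.85
position: [0.5434, 0.0655, 0.2019]
eef_rot: [0.401, 0.916, -0.0, -0.0]
contact_force: [-1.6, 0.3, -0.0]
gripper_width: 0.08
```

Run:
```python
from h import *
c=look("wrist","w9",(150,60,400,250),2); o=observe(); print(o["position"],o["time"])
g=cv2.GaussianBlur(cv2.cvtColor(c[0],cv2.COLOR_RGB2GRAY),(3,3),0)
C=cv2.HoughCircles(g,cv2.HOUGH_GRADIENT,1,30,param1=80,param2=22,minRadius=15,maxRadius=45)
for x,y,r in (C[0] if C is not None else []): print((x,y,r), ray(c,x,y,.132).round(4), ray(c,x,y,.087).round(4))
print([ (ce,ray(c,*ce,.132).round(4)) for ce,st in blobs(mask(c[0],-8,8,80,50),4)])
```

```text
[0.54290908 0.06552226 0.20129134] 20.9
(np.float32(393.5), np.float32(180.5), np.float32(27.9)) [0.576  0.1145 0.132 ] [0.5912 0.1135 0.087 ]
(np.float32(322.5), np.float32(174.5), np.float32(42.2)) [0.5309 0.0795 0.132 ] [0.538  0.0722 0.087 ]
(np.float32(259.5), np.float32(135.5), np.float32(29.3)) [0.4745 0.0691 0.132 ] [0.4714 0.0599 0.087 ]
(np.float32(344.5), np.float32(108.5), np.float32(25.0)) [0.5086 0.1278 0.132 ] [0.5116 0.1293 0.087 ]
(np.float32(262.5), np.float32(217.5), np.float32(28.1)) [0.5192 0.0189 0.132 ] [0.5241 0.0007 0.087 ]
(np.float32(341.5), np.float32(243.5), np.float32(25.1)) [0.5836 0.0465 0.132 ] [0.6002 0.0332 0.087 ]
(np.float32(515.5), np.float32(199.5), np.float32(43.3)) [0.6605 0.171  0.132 ] [0.6911 0.1803 0.087 ]
(np.float32(417.5), np.float32(18.5), np.float32(23.4)) [0.5039 0.2057 0.132 ] [0.5061 0.2212 0.087 ]
(np.float32(219.5), np.float32(150.5), np.float32(29.7)) [0.459 0.039 0.132] [0.453  0.0243 0.087 ]
(np.float32(612.5), np.float32(16.5), np.float32(37.1)) [0.6023 0.2984 0.132 ] [0.6224 0.3307 0.087 ]
[(array([326.1, 198.6]), array([0.5467, 0.0668, 0.132 ])), (array([343.7, 213. ]), array([0.5659, 0.0675, 0.132 ]))]
```

View pics/w9.png

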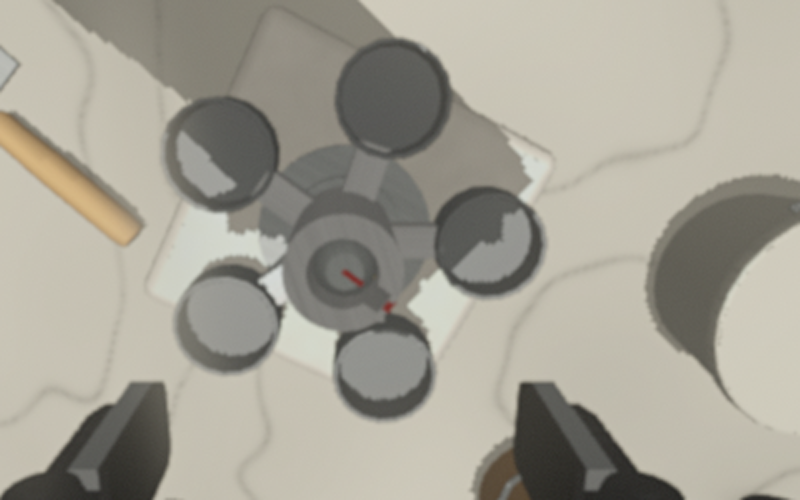

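Run:
```python
from h import *
go([.5085,.236,.16],1.99)
c=cam("top"); pots(c,400)
```

```text
shift [14.85  9.05  4.14] turn [-0.1 -0.1 18.7] rows>= 2.9
red [174.8 222.4] [166, 214, 18, 17, 227] [0.5294 0.3628 0.06  ]
red [334.5 396.3] [325, 392, 26, 8, 125] [ 0.1249 -0.0228  0.06  ]
orange [322.1 120.8] [314, 104, 21, 37, 390] [ 0.7884 -0.0028  0.06  ]
orange [371. 130.] [363, 121, 21, 14, 60] [ 0.7619 -0.1276  0.06  ]
orange [333. 252.] [331, 250, 6, 6, 14] [ 0.4525 -0.025   0.06  ]
orange [331.8 264.4] [331, 262, 3, 7, 9] [ 0.4228 -0.0216  0.06  ]
orange [335.6 271.1] [335, 265, 2, 12, 18] [ 0.4067 -0.0305  0.06  ]
orange [331.8 275.7] [331, 272, 3, 8, 10] [ 0.3959 -0.0212  0.06  ]
orange [333.4 285.3] [332, 281, 5, 8, 16] [ 0.3733 -0.0246  0.06  ]
green [408.  152.7] [407, 151, 3, 5, 13] [ 0.7004 -0.2191  0.06  ]
```

>>> {"method": "servo_tool", "body": {
  "rows": [
    [[4,2.4,1],[0,0,5],8],
    [[8,4.8,2],[0,0,10],8],
    [[12,7.2,3],[0,0,15],8],
    [[14.8,9,4.1],[0,0,19],8],
    [[14.8,9,4.1],[0,0,19],8],
    [[14.8,9,4.1],[0,0,19],8],
    [[14.8,9,4.1],[0,0,19],8]
  ]
}}

```text
time: 21.82
position: [0.5095, 0.2343, 0.1614]
eef_rot: [0.547, 0.837, -0.0, 0.0]
contact_force: [-0.1, -0.8, 0.1]
gripper_width: 0.0803
```

```bash
cat >> h.py <<'E'
def lid(name,z=.06):
    """wrist view: lid top centre from the enclosing circle of the colour blob; radius should be 21 mm"""
    c=cam("wrist"); m=mask(c[0],*HUE[name],100,40); cs,_=cv2.findContours(m,0,2); k=max(cs,key=cv2.contourArea)
    (u,v),r=cv2.minEnclosingCircle(k); p=ray(c,u,v,z); print(name,(round(u),round(v),round(r,1)),"lid",p.round(4),"radius",np.linalg.norm(ray(c,u+r,v,z)-p).round(4),cv2.boundingRect(k)); return p
E
python3 - <<'E'
from h import *
o=observe(); print(o["time"],o["position"]); p=lid("green"); go([p[0],p[1],-.008],1.99)
pots(cam("side"),250)
E
```

```text
21.825 [0.50954657 0.23434342 0.16140196]
green (320, 183, 21.8) lid [0.5065 0.2369 0.06  ] radius 0.0197 (299, 161, 43, 44)
shift [ 0.36 -0.18 16.95] turn [ 0.   0.  -0.3] rows>= 2.7
red [509.2 199.8] [505, 188, 9, 21, 89] [ 0.071  -0.2759  0.06  ]
red [264.2 278.5] [256, 272, 17, 15, 207] [0.5248 0.3719 0.06  ]
orange [277.7 174.4] [277, 173, 3, 4, 9] [ 0.7948 -0.1126  0.06  ]
orange [285.4 179.3] [284, 178, 4, 3, 9] [ 0.7522 -0.0932  0.06  ]
orange [286.2 189.8] [280, 188, 13, 4, 17] [ 0.7113 -0.0319  0.06  ]
orange [261.6 209.3] [249, 203, 26, 11, 154] [0.7135 0.1045 0.06  ]
orange [366.6 226.8] [357, 223, 21, 8, 31] [0.396  0.0534 0.06  ]
orange [382.8 230.9] [379, 230, 8, 3, 9] [0.3481 0.0526 0.06  ]
orange [320.1 276.9] [312, 270, 17, 15, 218] [0.408 0.306 0.06 ]
green [298.5 252.8] [292, 247, 14, 13, 154] [0.5039 0.2448 0.06  ]
```

>>> {"method": "servo_tool", "body": {
  "rows": [
    [[0.3,-0.2,4],[0,0,0],8],
    [[0.3,-0.2,8],[0,0,0],8],
    [[0.3,-0.2,11],[0,0,0],8],
    [[0.3,-0.2,13],[0,0,0],8],
    [[0.3,-0.2,15],[0,0,0],8],
    [[0.3,-0.2,16],[0,0,0],8],
    [[0.3,-0.2,16.9],[0,0,0],8],
    [[0.3,-0.2,16.9],[0,0,0],6.5],
    [[0.3,-0.2,16.9],[0,0,0],5.2],
    [[0.3,-0.2,16.9],[0,0,0],4],
    [[0.3,-0.2,16.9],[0,0,0],3.5],
    [[0.3,-0.2,16.9],[0,0,0],3.5],
    [[0.3,-0.2,16.9],[0,0,0],3.5]
  ]
}}

```text
time: 23.55
position: [0.5068, 0.2374, -0.0067]
eef_rot: [0.546, 0.838, 0.0, 0.0]
contact_force: [-0.6, -0.1, 5.0]
gripper_width: 0.0402
```

Run:
```python
from h import *
go([.5148,.1305,.145],1.99); go([.5148,.1305,.065],1.99)
```

```text
shift [-10.11  -3.55 -15.17] turn [ 0.1  0.  -0.3] rows>= 3.0
shift [-10.11  -3.56  -7.17] turn [ 0.1  0.  -0.3] rows>= 2.1
```

>>> {"method": "servo_tool", "body": {
  "rows": [
    [[0,0,-3],[0,0,0],3.5],
    [[0,0,-7],[0,0,0],3.5],
    [[0,0,-11],[0,0,0],3.5],
    [[0,0,-15.2],[0,0,0],3.5],
    [[-3,-1,-15.2],[0,0,0],3.5],
    [[-6,-2,-15.2],[0,0,0],3.5],
    [[-9,-3,-15.2],[0,0,0],3.5],
    [[-10.1,-3.6,-15.2],[0,0,0],3.5],
    [[-10.1,-3.6,-15.2],[0,0,0],3.5],
    [[-10.1,-3.6,-13.5],[0,0,0],3.5],
    [[-10.1,-3.6,-12],[0,0,0],3.5],
    [[-10.1,-3.6,-11],[0,0,0],3.5],
    [[-10.1,-3.6,-10],[0,0,0],3.5],
    [[-10.1,-3.6,-10],[0,0,0],3.5]
  ]
}}

```text
time: 25.3
position: [0.5134, 0.1304, 0.0917]
eef_rot: [0.546, 0.838, -0.0, -0.001]
contact_force: [0.1, -0.1, -0.7]
gripper_width: 0.0407
```

Run:
```python
from h import *
c=look("wrist","w10"); s=cam("side"); o=observe(); print(o["position"],o["contact_force"])
b=cv2.resize(s[0][150:280,250:390],None,fx=3,fy=3,interpolation=2); a=cv2.resize(c[0],(376,235))
cv2.imwrite("pics/w10.png",np.hstack([b,cv2.copyMakeBorder(a,0,155,0,0,cv2.BORDER_CONSTANT)])[:,:,::-1])
```

```text
[0.51410611 0.13036322 0.09257613] [ 0.09511198 -0.31120525 -0.98522312]
```

View pics/w10.png

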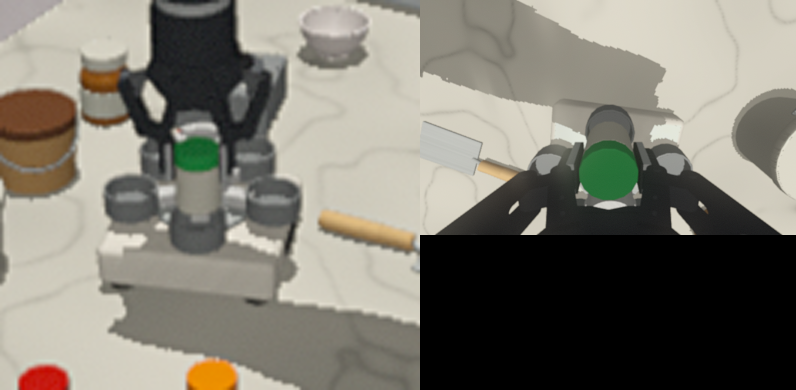

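>>> {"method": "servo_tool", "body": {
  "rows": [
    [[0,0,0.5],[0,0,0],3.5],
    [[0,0,1],[0,0,0],3.5],
    [[0,0,1.4],[0,0,0],3.5],
    [[0,0,1.7],[0,0,0],3.5],
    [[0,0,1.7],[0,0,0],3.5]
  ]
}}

```text
time: 26.02
position: [0.5138, 0.1303, 0.0752]
eef_rot: [0.546, 0.837, -0.0, -0.0]
contact_force: [0.6, 0.6, -1.2]
gripper_width: 0.0406
```

Below the rim (pot underside ≈ 0.082) with no contact, so I'll go on to the floor and release.

>>> {"method": "servo_tool", "body": {
  "rows": [
    [[0,0,0.5],[0,0,0],3.5],
    [[0,0,0.9],[0,0,0],3.5],
    [[0,0,1.2],[0,0,0],3.5],
    [[0,0,1.35],[0,0,0],3.5],
    [[0,0,1.35],[0,0,0],3.5]
  ]
}}

```text
time: 26.65
position: [0.5138, 0.1308, 0.0619]
eef_rot: [0.546, 0.838, 0.0, -0.0]
contact_force: [-1.1, 1.7, 0.8]
gripper_width: 0.0404
```

>>> {"method": "servo_tool", "body": {
  "rows": [
    [[0,0,0.1],[0,0,0],3.5],
    [[0,0,0.1],[0,0,0],6.2],
    [[0,0,0.1],[0,0,0],6.2],
    [[0,0,0.1],[0,0,0],6.2],
    [[0,0,-3],[0,0,0],6.2],
    [[0,0,-7],[0,0,0],6.2],
    [[0,0,-10],[0,0,0],8],
    [[0,0,-10],[0,0,0],8],
    [[0,0,-10],[0,0,0],8]
  ]
}}

```text
time: 27.78
position: [0.5136, 0.1302, 0.1613]
eef_rot: [0.546, 0.837, -0.0, -0.0]
contact_force: [-0.3, -0.0, 0.2]
gripper_width: 0.0798
```

Run:
```python
from h import *
o=observe(); print(o["time"],o["position"]); p=lid("green",.127); pots(cam("top"),400)
go([.528,.366,.16],3.0)
```

```text
27.775 [0.51357589 0.1301663  0.16125729]
green (321, 210, 28.7) lid [0.5123 0.1304 0.127 ] radius 0.0203 (294, 182, 56, 57)
red [243.1 132.7] [242, 128, 3, 10, 23] [0.7588 0.1998 0.06  ]
red [245.6 157. ] [243, 139, 7, 37, 80] [0.6942 0.192  0.06  ]
red [249.6 181.2] [248, 177, 4, 9, 13] [0.6312 0.1807 0.06  ]
red [324.6 396.2] [302, 392, 49, 8, 237] [ 0.1253 -0.0002  0.06  ]
orange [306.2 113.2] [297, 104, 20, 22, 111] [0.8096 0.038  0.06  ]
orange [324.8 109. ] [318, 105, 15, 11, 30] [ 0.8204 -0.0101  0.06  ]
orange [317.5 112.5] [315, 109, 5, 10, 16] [0.8111 0.0088 0.06  ]
orange [321.8 114.1] [320, 112, 4, 6, 10] [ 0.8066 -0.0022  0.06  ]
orange [316.  119.4] [315, 116, 4, 7, 10] [0.7924 0.0129 0.06  ]
orange [310.6 124.3] [306, 121, 9, 7, 15] [0.7793 0.0269 0.06  ]
orange [370.9 129.8] [363, 121, 21, 14, 56] [ 0.7625 -0.1273  0.06  ]
orange [298.8 125.4] [297, 123, 5, 6, 13] [0.7767 0.0572 0.06  ]
orange [304.6 134.1] [303, 132, 4, 5, 8] [0.7531 0.0424 0.06  ]
green [408.  152.7] [407, 151, 3, 5, 13] [ 0.7004 -0.2191  0.06  ]
green [272.  222.8] [269, 217, 7, 14, 46] [0.5256 0.1236 0.06  ]
shift [20.99 10.86  0.07] turn [ -0.1  -0.1 -58.1] rows>= 3.8
```

>>> {"method": "servo_tool", "body": {
  "rows": [
    [[5,2.7,0],[0,0,-10],8],
    [[10,5.4,0],[0,0,-20],8],
    [[15,8,0],[0,0,-30],8],
    [[19,10,0],[0,0,-40],8],
    [[21,10.9,0],[0,0,-50],8],
    [[21,10.9,0],[0,0,-60],8],
    [[21,10.9,0],[0,0,-70],8],
    [[21,10.9,0],[0,0,-80],8],
    [[21,10.9,0],[0,0,-90],8],
    [[21,10.9,0],[0,0,-100],8],
    [[21,10.9,0],[0,0,-108],8],
    [[21,10.9,0],[0,0,-108],8],
    [[21,10.9,0],[0,0,-108],8]
  ]
}}

```text
time: 29.5
position: [0.5288, 0.3663, 0.1613]
eef_rot: [-0.355, 0.935, -0.0, -0.0]
contact_force: [-0.6, 0.1, 0.2]
gripper_width: 0.0797
```

Run:
```python
from h import *
o=observe(); print(o["time"],o["position"],o["joints"].round(2)); p=lid("red"); go([p[0],p[1],-.007],3.87)
```

```text
29.5 [0.5288422  0.36626254 0.16127132] [ 0.49  0.54  0.14  1.17 -0.   -0.23]
red (318, 183, 23.0) lid [0.5267 0.3623 0.06  ] radius 0.0208 (296, 160, 45, 46)
shift [ 0.42 -0.15 16.85] turn [ 0.  -0.  -0.1] rows>= 2.7
```

>>> {"method": "servo_tool", "body": {
  "rows": [
    [[0.3,-0.2,4],[0,0,0],8],
    [[0.3,-0.2,8],[0,0,0],8],
    [[0.3,-0.2,11],[0,0,0],8],
    [[0.3,-0.2,13],[0,0,0],8],
    [[0.3,-0.2,15],[0,0,0],8],
    [[0.3,-0.2,16],[0,0,0],8],
    [[0.3,-0.2,16.9],[0,0,0],8],
    [[0.3,-0.2,16.9],[0,0,0],6.5],
    [[0.3,-0.2,16.9],[0,0,0],5.2],
    [[0.3,-0.2,16.9],[0,0,0],4],
    [[0.3,-0.2,16.9],[0,0,0],3.5],
    [[0.3,-0.2,16.9],[0,0,0],3.5],
    [[0.3,-0.2,16.9],[0,0,0],3.5]
  ]
}}

```text
time: 31.18
position: [0.5288, 0.3632, -0.0061]
eef_rot: [-0.356, 0.934, 0.0, 0.001]
contact_force: [-1.4, -1.7, 6.6]
gripper_width: 0.0404
```

Run:
```python
from h import *
go([.5965,.1131,.145],3.87); lid("red"); print(observe()["position"])
```

```text
shift [ 11.58 -23.18 -15.12] turn [-0.   0.1  0. ] rows>= 4.8
red (321, 286, 52.9) lid [0.5251 0.3615 0.06  ] radius 0.0212 (270, 234, 103, 102)
[ 0.52877686  0.36320668 -0.00613303]
```

>>> {"method": "servo_tool", "body": {
  "rows": [
    [[0,0,-3],[0,0,0],3.5],
    [[0,0,-7],[0,0,0],3.5],
    [[0,0,-11],[0,0,0],3.5],
    [[0,0,-15.2],[0,0,0],3.5],
    [[2,-4,-15.2],[0,0,0],3.5],
    [[4,-8,-15.2],[0,0,0],3.5],
    [[6,-12,-15.2],[0,0,0],3.5],
    [[8,-16,-15.2],[0,0,0],3.5],
    [[10,-20,-15.2],[0,0,0],3.5],
    [[11.4,-23.2,-15.2],[0,0,0],3.5],
    [[11.4,-23.2,-15.2],[0,0,0],3.5],
    [[11.4,-23.2,-15.2],[0,0,0],3.5],
    [[11.4,-23.2,-13.5],[0,0,0],3.5],
    [[11.4,-23.2,-12],[0,0,0],3.5],
    [[11.4,-23.2,-11],[0,0,0],3.5],
    [[11.4,-23.2,-10],[0,0,0],3.5],
    [[11.4,-23.2,-9.2],[0,0,0],3.5],
    [[11.4,-23.2,-8.6],[0,0,0],3.5],
    [[11.4,-23.2,-8.2],[0,0,0],3.5],
    [[11.4,-23.2,-8.2],[0,0,0],3.5]
  ]
}}

```text
time: 33.72
position: [0.5976, 0.1139, 0.0747]
eef_rot: [-0.356, 0.934, 0.0, -0.0]
contact_force: [-0.3, -0.3, -1.3]
gripper_width: 0.0406
```

Underside ≈ 0.081, inside the rim with no contact. I'll lower it the rest of the way and release.

>>> {"method": "servo_tool", "body": {
  "rows": [
    [[0,0,0.5],[0,0,0],3.5],
    [[0,0,0.9],[0,0,0],3.5],
    [[0,0,1.2],[0,0,0],3.5],
    [[0,0,1.3],[0,0,0],3.5],
    [[0,0,1.4],[0,0,0],3.5],
    [[0,0,1.4],[0,0,0],6.2],
    [[0,0,1.4],[0,0,0],6.2],
    [[0,0,1.4],[0,0,0],6.2],
    [[0,0,-2],[0,0,0],6.2],
    [[0,0,-6],[0,0,0],6.2],
    [[0,0,-8.7],[0,0,0],8],
    [[0,0,-8.7],[0,0,0],8],
    [[0,0,-8.7],[0,0,0],8]
  ]
}}

```text
time: 35.35
position: [0.5972, 0.1139, 0.1612]
eef_rot: [-0.356, 0.934, 0.0, -0.0]
contact_force: [0.0, 1.0, -0.2]
gripper_width: 0.0801
```

Run:
```python
from h import *
o=observe(); print(o["time"],o["position"]); lid("red",.127)
for n in("top","side"):
    c=cam(n); print(n)
    for k in ("orange","yellow","blue"):
        for ce,st in blobs(mask(c[0],*HUE[k]),80): print(k,ce,st,ray(c,*ce,.06).round(4))
go([.411,.299,.16],3.246)
```

```text
35.35 [0.59723613 0.11389149 0.16115445]
red (321, 209, 29.3) lid [0.5949 0.1133 0.127 ] radius 0.0206 (292, 180, 58, 58)
top
orange [310.  118.3] [297, 105, 34, 33, 387] [0.7955 0.0283 0.06  ]
orange [ 57.  186.3] [15, 127, 87, 119, 8876] [0.6239 0.6626 0.06  ]
blue [585.4 164.7] [550, 113, 73, 104, 6945] [ 0.6635 -0.663   0.06  ]
side
orange [582.4  94.9] [542, 79, 78, 33, 1857] [-0.0644 -1.4678  0.06  ]
orange [282.7 176.8] [277, 173, 12, 8, 81] [ 0.77   -0.1049  0.06  ]
orange [260.2 191.7] [245, 180, 30, 26, 591] [0.7792 0.0154 0.06  ]
orange [261.5 209.2] [249, 203, 26, 11, 151] [0.7141 0.1042 0.06  ]
orange [320.2 277. ] [312, 270, 17, 15, 206] [0.4076 0.3063 0.06  ]
orange [149.1 331.8] [62, 284, 169, 100, 9773] [0.6427 0.6283 0.06  ]
blue [599.    7.4] [553, 0, 87, 17, 1240] [-0.0485 -4.3806  0.06  ]
blue [388.9  76.9] [348, 65, 81, 25, 1249] [ 0.8845 -1.3845  0.06  ]
blue [376.  123.4] [340, 111, 72, 26, 1074] [ 0.6782 -0.6998  0.06  ]
shift [ 1.54 26.19  0.1 ] turn [ 0.  -0.1 35.8] rows>= 4.2
```

>>> {"method": "servo_tool", "body": {
  "rows": [
    [[0.3,5,0],[0,0,9],8],
    [[0.6,10,0],[0,0,18],8],
    [[0.9,15,0],[0,0,27],8],
    [[1.2,20,0],[0,0,36],8],
    [[1.5,25,0],[0,0,36],8],
    [[1.5,26.2,0],[0,0,36],8],
    [[1.5,26.2,0],[0,0,36],8],
    [[1.5,26.2,0],[0,0,36],8]
  ]
}}

```text
time: 36.5
position: [0.4128, 0.2987, 0.1617]
eef_rot: [-0.05, 0.999, -0.0, 0.0]
contact_force: [-0.4, -0.2, -0.7]
gripper_width: 0.0799
```

Run:
```python
from h import *
o=observe(); print(o["time"],o["position"],o["joints"].round(2)); p=lid("orange"); go([p[0],p[1],-.007],3.246)
```

```text
36.5 [0.41284673 0.29870036 0.16167298] [ 0.48  0.28 -0.25  1.03 -0.    0.38]
orange (600, 351, 60.6) lid [0.5638 0.615  0.06  ] radius 0.065 (554, 305, 86, 93)
shift [-18.15  30.    16.86] turn [-0.  -0.  -0.3] rows>= 6.2
```

```bash
sed -i 's/k=max(cs,key=cv2.contourArea)/k=max([q for q in cs if abs(cv2.boundingRect(q)[0]-290)<90],key=cv2.contourArea)/' h.py
python3 - <<'E'
from h import *
p=lid("orange"); go([p[0],p[1],-.007],3.246)
E
```

```text
orange (319, 182, 23.3) lid [0.4079 0.2967 0.06  ] radius 0.0211 (297, 159, 45, 47)
shift [ 0.51 -0.13 16.87] turn [-0.  -0.  -0.3] rows>= 2.7
```

>>> {"method": "servo_tool", "body": {
  "rows": [
    [[0.4,-0.2,4],[0,0,0],8],
    [[0.4,-0.2,8],[0,0,0],8],
    [[0.4,-0.2,11],[0,0,0],8],
    [[0.4,-0.2,13],[0,0,0],8],
    [[0.4,-0.2,15],[0,0,0],8],
    [[0.4,-0.2,16],[0,0,0],8],
    [[0.4,-0.2,16.9],[0,0,0],8],
    [[0.4,-0.2,16.9],[0,0,0],6.5],
    [[0.4,-0.2,16.9],[0,0,0],5.2],
    [[0.4,-0.2,16.9],[0,0,0],4],
    [[0.4,-0.2,16.9],[0,0,0],3.5],
    [[0.4,-0.2,16.9],[0,0,0],3.5],
    [[0.4,-0.2,16.9],[0,0,0],3.5]
  ]
}}

```text
time: 38.22
position: [0.4087, 0.2973, -0.0063]
eef_rot: [-0.05, 0.999, 0.0, 0.001]
contact_force: [-0.3, -0.5, 4.8]
gripper_width: 0.0407
```

Run:
```python
from h import *
go([.4731,.0582,.145],3.246); lid("orange"); print(observe()["position"])
```

```text
shift [ -4.02 -24.43 -15.13] turn [ 0.   0.1 -0.2] rows>= 4.6
orange (320, 290, 53.2) lid [0.4062 0.2971 0.06  ] radius 0.0214 (270, 238, 103, 101)
[ 0.40873179  0.29730304 -0.00627236]
```

>>> {"method": "servo_tool", "body": {
  "rows": [
    [[0,0,-3],[0,0,0],3.5],
    [[0,0,-7],[0,0,0],3.5],
    [[0,0,-11],[0,0,0],3.5],
    [[0,0,-15.2],[0,0,0],3.5],
    [[-0.7,-4,-15.2],[0,0,0],3.5],
    [[-1.4,-8,-15.2],[0,0,0],3.5],
    [[-2.1,-12,-15.2],[0,0,0],3.5],
    [[-2.8,-16,-15.2],[0,0,0],3.5],
    [[-3.5,-20,-15.2],[0,0,0],3.5],
    [[-4.1,-24.4,-15.2],[0,0,0],3.5],
    [[-4.1,-24.4,-15.2],[0,0,0],3.5],
    [[-4.1,-24.4,-15.2],[0,0,0],3.5],
    [[-4.1,-24.4,-13.5],[0,0,0],3.5],
    [[-4.1,-24.4,-12],[0,0,0],3.5],
    [[-4.1,-24.4,-11],[0,0,0],3.5],
    [[-4.1,-24.4,-10],[0,0,0],3.5],
    [[-4.1,-24.4,-9.2],[0,0,0],3.5],
    [[-4.1,-24.4,-8.6],[0,0,0],3.5],
    [[-4.1,-24.4,-8.2],[0,0,0],3.5],
    [[-4.1,-24.4,-8.2],[0,0,0],3.5]
  ]
}}

```text
time: 40.78
position: [0.4733, 0.0583, 0.0747]
eef_rot: [-0.05, 0.999, 0.0, -0.0]
contact_force: [-0.5, 0.9, -1.4]
gripper_width: 0.0407
```

>>> {"method": "servo_tool", "body": {
  "rows": [
    [[0,0,0.5],[0,0,0],3.5],
    [[0,0,0.9],[0,0,0],3.5],
    [[0,0,1.2],[0,0,0],3.5],
    [[0,0,1.3],[0,0,0],3.5],
    [[0,0,1.4],[0,0,0],3.5],
    [[0,0,1.4],[0,0,0],6.2],
    [[0,0,1.4],[0,0,0],6.2],
    [[0,0,1.4],[0,0,0],6.2],
    [[0,0,-2],[0,0,0],6.2],
    [[0,0,-6],[0,0,0],6.2],
    [[0,0,-11],[0,0,0],8],
    [[0,0,-11],[0,0,0],8],
    [[0,0,-11],[0,0,0],8]
  ]
}}

```text
time: 42.4
position: [0.4734, 0.0584, 0.1846]
eef_rot: [-0.05, 0.999, 0.0, 0.0]
contact_force: [-0.3, -0.3, -1.1]
gripper_width: 0.0802
```

Run:
```python
from h import *
o=observe(); print(o["time"],o["position"]); lid("orange",.127)
go([.648,-.202,.18],2.4)
```

```text
42.4 [0.47341677 0.05835914 0.18463056]
orange (320, 200, 27.4) lid [0.4714 0.0582 0.127 ] radius 0.0212 (294, 173, 53, 54)
shift [-14.81 -27.66   0.38] turn [-0.  -0.1 48.2] rows>= 5.0
```

>>> {"method": "servo_tool", "body": {
  "rows": [
    [[-3,-5.5,0],[0,0,10],8],
    [[-6,-11,0],[0,0,20],8],
    [[-9,-16.5,0],[0,0,30],8],
    [[-12,-22,0],[0,0,40],8],
    [[-14.8,-27.6,0],[0,0,48],8],
    [[-14.8,-27.6,0],[0,0,48],8],
    [[-14.8,-27.6,0],[0,0,48],8],
    [[-14.8,-27.6,0],[0,0,48],8]
  ]
}}

```text
time: 43.45
position: [0.6478, -0.2001, 0.1848]
eef_rot: [0.36, 0.933, 0.0, -0.0]
contact_force: [0.6, 0.4, 0.4]
gripper_width: 0.0799
```

Run:
```python
from h import *
c=look("wrist","w11",(220,100,200,150),4); t=look("top","t11"); o=observe(); print(o["time"],o["position"])
a=cv2.resize(cv2.imread("pics/w11.png"),(480,360)); b=cv2.resize(t[0][120:320,200:500],None,fx=1.06,fy=1.06)[:,:,::-1]; b=cv2.resize(b,(318,212))
cv2.imwrite("pics/w11b.png",np.hstack([a,cv2.copyMakeBorder(b,0,148,0,0,cv2.BORDER_CONSTANT)]))
for ce,st in blobs(mask(c[0],45,80),10): print("green",ce,st,ray(c,*ce,.055).round(4))
H=cv2.cvtColor(c[0],cv2.COLOR_RGB2HSV); m=cv2.inRange(H,(0,0,120),(180,60,255)); 
for ce,st in blobs(m[100:250,220:420],4):
    if st[4]<400: u=ce+[220,100]; print("white",u,st,ray(c,*u,.099).round(4),ray(c,*u,.055).round(4))
```

```text
43.55 [ 0.64813739 -0.20025047  0.18542053]
green [339.6 229.6] [335, 224, 10, 12, 76] [ 0.6998 -0.222   0.055 ]
white [325. 143.] [105, 41, 1, 5, 5] [ 0.6185 -0.1702  0.099 ] [ 0.6229 -0.1734  0.055 ]
white [300.  147.5] [79, 45, 3, 6, 10] [ 0.6073 -0.188   0.099 ] [ 0.61   -0.1942  0.055 ]
white [283.9 154.7] [59, 49, 10, 11, 62] [ 0.6027 -0.202   0.099 ] [ 0.6046 -0.2105  0.055 ]
white [348.5 151.8] [127, 50, 4, 4, 6] [ 0.6369 -0.1605  0.099 ] [ 0.6445 -0.1622  0.055 ]
white [281.2 163.3] [59, 62, 5, 4, 9] [ 0.6064 -0.2087  0.099 ] [ 0.6089 -0.2184  0.055 ]
white [364.1 170.7] [142, 70, 5, 3, 7] [ 0.6579 -0.1612  0.099 ] [ 0.6689 -0.163   0.055 ]
white [367. 194.] [145, 94, 5, 1, 5] [ 0.6753 -0.1725  0.099 ] [ 0.6892 -0.1761  0.055 ]
```

View pics/w11b.png

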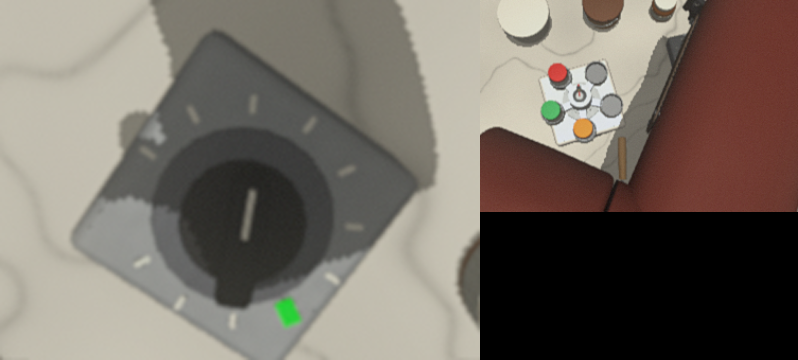

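Run:
```python
from h import *
from scipy.optimize import least_squares
c=cam("wrist"); P=lambda x,y,z: ray(c,220+x/2.4,100+y/2.4,z)[:2]
T=[(149,153),(193,115),(253,103),(309,124),(346,171),(354,227),(333,278),(288,312),(233,320),(180,302),(142,261)]
q=np.array([P(*t,.055) for t in T]); f=least_squares(lambda s:np.hypot(*(q-s[:2]).T)-s[2],[.65,-.2,.04]).x; print("axis ticks",f.round(4))
a=np.degrees(np.arctan2(*(q-f[:2]).T[::-1])); print(a.round(1))
print("foot",P(243,220,.069))
b0,b1=P(253,190,.099),P(244,240,.099); print("pointer",b0,b1,np.degrees(np.arctan2(*(b0-b1)[::-1])),np.degrees(np.arctan2(*(b0-f[:2])[::-1])))
print("barend",P(235,305,.099)); print(np.degrees(np.arctan2(*(b0-P(235,305,.099))[::-1])))
```

```text
axis ticks [ 0.6561 -0.2081  0.0471]
[-167.3  163.1  133.   103.4   72.6   42.4   12.7  -17.6  -47.4  -77.5
 -107.6]
foot [ 0.65420837 -0.20637322]
pointer [ 0.64202288 -0.19063652] [ 0.65369359 -0.2054861 ] 128.16483829964446 128.78592282669433
barend [ 0.67025075 -0.22495047]
129.44192065955244
```

Run:
```python
from h import *
go([.6558,-.2078,.12],-.902); print(observe()["joints"].round(2))
```

```text
shift [-1.06 -0.04  6.55] turn [  -0.     0.  -170.5] rows>= 1.1
[-0.41  0.6   0.31  1.28  0.    0.33]
```

>>> {"method": "servo_tool", "body": {
  "rows": [
    [[-1,0,1],[0,0,-10],4],
    [[-1,0,2],[0,0,-20],4],
    [[-1,0,3],[0,0,-30],4],
    [[-1,0,4],[0,0,-40],4],
    [[-1,0,5],[0,0,-50],4],
    [[-1,0,6],[0,0,-60],4],
    [[-1,0,6.5],[0,0,-70],4],
    [[-1,0,6.5],[0,0,-80],4],
    [[-1,0,6.5],[0,0,-90],4],
    [[-1,0,6.5],[0,0,-100],4],
    [[-1,0,6.5],[0,0,-110],4],
    [[-1,0,6.5],[0,0,-120],4],
    [[-1,0,6.5],[0,0,-130],4],
    [[-1,0,6.5],[0,0,-140],4],
    [[-1,0,6.5],[0,0,-150],4],
    [[-1,0,6.5],[0,0,-160],4],
    [[-1,0,6.5],[0,0,-170.5],4],
    [[-1,0,6.5],[0,0,-170.5],4],
    [[-1,0,6.5],[0,0,-170.5],4]
  ]
}}

```text
time: 45.98
position: [0.6558, -0.2078, 0.1202]
eef_rot: [0.899, -0.438, 0.0, -0.0]
contact_force: [0.4, 0.3, 0.3]
gripper_width: 0.0403
```

Run:
```python
from h import *
go([.6558,-.2078,.042],-.902); o=observe(); print(o["joints"].round(2),o["position"],o["gripper_width"])
```

```text
shift [-0.01 -0.    7.82] turn [-0.  -0.  -0.3] rows>= 1.3
[-0.41  0.65  0.22  1.15  0.   -2.65] [ 0.6558094  -0.20784654  0.12018922] 0.04027066640177842
```

>>> {"method": "servo_tool", "body": {
  "rows": [
    [[0,0,2],[0,0,0],4],
    [[0,0,4],[0,0,0],4],
    [[0,0,5.5],[0,0,0],4],
    [[0,0,6.5],[0,0,0],4],
    [[0,0,7],[0,0,0],4],
    [[0,0,7.3],[0,0,0],4],
    [[0,0,7.3],[0,0,0],4]
  ]
}}

```text
time: 46.85
position: [0.656, -0.2082, 0.0471]
eef_rot: [0.9, -0.436, 0.0, -0.0]
contact_force: [0.1, -0.3, 0.1]
gripper_width: 0.0403
```

>>> {"method": "servo_tool", "body": {
  "rows": [
    [[0,0,0],[0,0,0],3],
    [[0,0,0],[0,0,0],2.2],
    [[0,0,0],[0,0,0],1.6],
    [[0,0,0],[0,0,0],1],
    [[0,0,0],[0,0,0],1],
    [[0,0,0],[0,0,0],1]
  ]
}}

```text
time: 47.6
position: [0.6562, -0.2079, 0.0473]
eef_rot: [0.9, -0.436, 0.0, -0.0]
contact_force: [0.4, 2.3, 4.7]
gripper_width: 0.0127
```

>>> {"method": "servo_tool", "body": {
  "rows": [
    [[0,0,0],[0,0,8],1],
    [[0,0,0],[0,0,16],1],
    [[0,0,0],[0,0,24],1],
    [[0,0,0],[0,0,32],1],
    [[0,0,0],[0,0,40],1],
    [[0,0,0],[0,0,48],1],
    [[0,0,0],[0,0,56],1],
    [[0,0,0],[0,0,64],1],
    [[0,0,0],[0,0,72],1],
    [[0,0,0],[0,0,80],1],
    [[0,0,0],[0,0,89],1],
    [[0,0,0],[0,0,98],1],
    [[0,0,0],[0,0,107],1],
    [[0,0,0],[0,0,116],1],
    [[0,0,0],[0,0,125],1],
    [[0,0,0],[0,0,134],1],
    [[0,0,0],[0,0,141],1],
    [[0,0,0],[0,0,145.8],1],
    [[0,0,0],[0,0,145.8],1],
    [[0,0,0],[0,0,145.8],1]
  ]
}}

```text
time: 50.1
position: [0.6562, -0.2078, 0.0473]
eef_rot: [0.152, 0.988, 0.0, 0.0]
contact_force: [1.7, 2.8, 4.7]
gripper_width: 0.0126
```

Run:
```python
from h import *
o=observe(); e=o["eef_rot"]; print(np.degrees(2*np.arctan2(e[1],e[0])), o["contact_force"],o["wrist_torque"],o["gripper_width"],o["position"],o["joints"].round(2))
```

```text
162.4686051598505 [1.66909536 2.7741534  4.71124443] [ 0.75442632 -0.23413561 -0.08954467] 0.012613949501147751 [ 0.65620979 -0.20779319  0.04730879] [-0.41  0.7   0.12  0.99  0.   -0.11]
```

>>> {"method": "servo_tool", "body": {
  "rows": [
    [[0,0,0],[0,0,0],3],
    [[0,0,0],[0,0,0],4],
    [[0,0,0],[0,0,0],4],
    [[0,0,-3],[0,0,0],4],
    [[0,0,-7],[0,0,0],4],
    [[0,0,-12],[0,0,0],4],
    [[0,0,-14],[0,0,0],6],
    [[0,0,-14],[0,0,0],8],
    [[0,0,-14],[0,0,0],8]
  ]
}}

```text
time: 51.22
position: [0.6551, -0.208, 0.1854]
eef_rot: [0.153, 0.988, 0.0, -0.001]
contact_force: [0.1, -0.2, 0.2]
gripper_width: 0.0799
```

Run:
```python
from h import *
w=cam("wrist"); s=cam("side"); t=cam("top"); o=observe(); print(o["time"],o["position"])
a=cv2.resize(w[0][100:250,220:420],(480,360),interpolation=2); b=cv2.resize(s[0][170:290,230:350],(310,310),interpolation=2)
pad=lambda x,h:cv2.copyMakeBorder(x,0,h-x.shape[0],0,0,cv2.BORDER_CONSTANT)
low=cv2.resize(t[0][100:320,150:520],(387,230),interpolation=2)
L=np.hstack([pad(a,360),pad(b,360)]); low=cv2.copyMakeBorder(low,0,0,0,L.shape[1]-387,cv2.BORDER_CONSTANT)
im=np.vstack([L,low]); print(im.shape); cv2.imwrite("pics/fin.png",im[:,:,::-1])
```

```text
51.375 [ 0.65507619 -0.20785586  0.18530076]
(590, 790, 3)
```

View pics/fin.png

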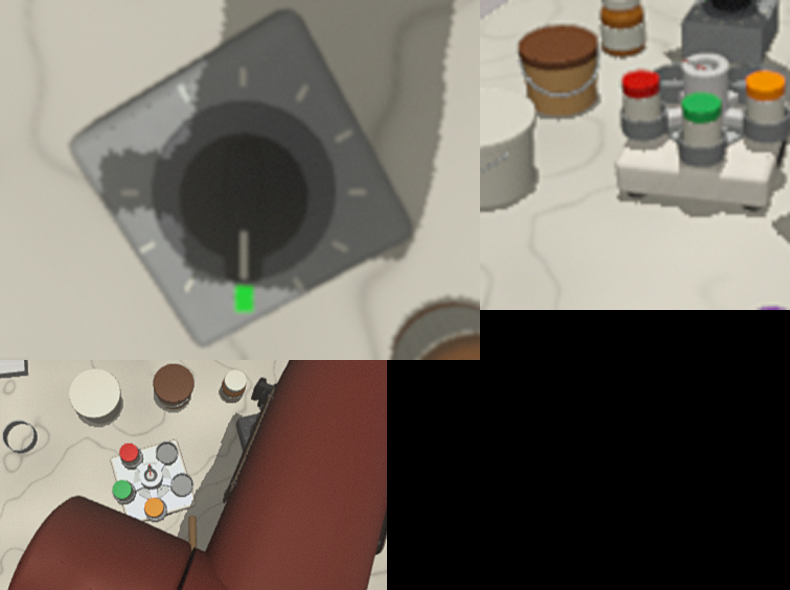

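```bash
python3 -c "
from station import *
o=observe(); print(o['contact_force'],o['gripper_width']); print(finish_job())"
```

```text
[ 0.57970109 -0.4449212  -0.09521695] 0.07994633172055109
the job is handed in; nothing more can be done
None
```

The job is handed in at about 51 s of the 210 s. The carrier is home on the shaft, all three pots present are loaded, and the dial is on the green mark. Only the red, green and orange pots were on the bench; yellow and blue never showed in any camera view.

**Last checks:**
- **Carrier:** its keyway dropped over the key on the first descent with no resistance. I let it go about 1 mm above the shoulder, and the red line on the shaft's end then lined up with the hub mark.
- **Pots:** each went down inside its pocket with almost no contact force and was let go within about 2 mm of the floor. The lids measured the right size at the loaded height, and the last pictures show all three upright, each in its own pocket.
- **Dial:** the white pointer lies on the green mark in the last wrist picture, and the gripper angle agreed with it to within about 0.1°.
- **Hand-off:** the gripper is open and clear, with no contact force. The purple look-alike was not touched. The other bench items were not approached, but I did not re-measure each one.

**What disagreed or went wrong:**
- **Fingertip height:** the real fingertips sit about 35 mm higher than the reported tool point. My first two grips closed in the air above the hub.
- **Contact force:** a touch test to find that offset pressed the fingertips on the hub's top with about 55 N for a moment. That is below the 120 N wrist limit. I take it as fingertip rather than gripper-body contact, so the 40 N limit should not apply, but I could not confirm that.
- **Wrist camera:** its sideways lid readings were up to 4 mm off the gripper position. I allowed for that when placing the red and orange pots.

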